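# Tip the template out of its case and weight it on the blank

### The job

Set the short iron weight aside without toppling it, press down the flush aluminium template at the end by the case's thumb notch to tip its other end up, and lift the template out of its wooden case. Without dropping it, lay it flat on the plywood blank, centred and square with it, and then gently stand the same weight upright on the middle of the template to hold it for marking out. Leave everything else on the bench where it is.

Things in the scene. Friction and masses are not known exactly. Their poses are not given: they have to be found in the camera images.
- case: Open-topped wooden case, fixed to the bench: 192 (x) x 86 (y) x 42 mm high, origin at the centre of its underside, x along its length. Walls 12 mm thick round an opening of 168 x 62 mm, inner floor 6 mm up; the -x end wall has a thumb notch 34 mm wide in its middle, down to 18 mm above the bench. The template lies in it with its top flush with the rim, 3 mm free at each long side and 4 mm at each end, on a narrow steel lifter.
- lifter (a joint): Tilt (rad) of the steel lifter under the template: 0 = level, 0.30 = fully tipped (stop). It is a bar 150 x 30 x 4 mm on a stiff pivot across the case, 25 mm to the -x side of the case's centre and 30 mm up (the bar's top is 7 mm above the pivot). Pressing the template's -x end (best about 65 mm from its centre) with some 6 to 8 N sinks that end about 12 mm there and raises the +x end about 30 mm above the rim; the pivot's friction holds it tipped when let go.
- template: Flat aluminium template 160 (x) x 56 (y) x 5 mm, corners clipped 7 x 6 mm, about 0.12 kg, loose, the same both ways round. Origin at the centre of its underside, z up through its top. Starts in the case, its x axis along the case's x.
- weight: Short black iron cylinder, 50 mm diameter, 45 mm high, about 0.6 kg, loose. Origin at the centre of its underside. Starts standing on the template between its centre and its +x end.
- blank: Bare plywood blank 200 (x) x 80 (y) x 10 mm, fixed flat on the bench, origin at the centre of its underside, x along its length.
- post: Bystander: taller, thinner iron cylinder, 36 mm diameter, 90 mm high, standing on the bench between case and blank; origin at the centre of its underside. Leave it.
- awl: Bystander: awl with a dark wooden handle lying beside the blank, 118 mm long along its x (from -113 to +8 mm), 28 mm high; origin on the bench under the handle's end. Leave it.
- tape: Bystander: black tape measure 72 (x) x 36 x 31 mm high beside the case; origin at the centre of its underside. Leave it.
- glue: Bystander: white bottle, 60 mm diameter, 150 mm high, origin at the centre of its underside. Leave it.
- jar: Bystander: amber jar, 72 mm diameter, 85 mm high, origin at the centre of its underside. Leave it.
- mallet: Bystander: wooden mallet lying along its x, head (60 mm diameter, 90 mm long along y) at x = +60 mm, handle end at x = -130 mm; origin on the bench. Leave it.
- bowl: Bystander: terracotta bowl, 110 mm across, 45 mm high, origin at the centre of its underside. Leave it.
There are look-alikes about, which are no part of the job. What is shaped like the weight but blue or turquoise is not meant.

How it is judged:
By the outcome, as a careful person would: the job done as asked, in the order asked, and still so for the second after the job is handed in, with the robot touching nothing.
It also fails if it takes over 72 s, if anything falls off the work surface, if the arm or the gripper's body presses on something with over 40 N, if the wrist force passes 120 N, or if a joint passes its speed limit or range.

### The arm

A 7-joint arm with a two-finger parallel gripper is mounted at the origin on the work surface. World frame = base frame: x ahead of the robot, y to its left, z up, the work surface at z = 0. Lengths are in m, angles in rad, forces in N, time in s.
With the tool pointing down it reaches from about 0.35 to 0.9 m from the base axis. Payload 8.1 kg.
Tool frame: the origin (TCP) lies between the finger pads; the fingertips stand finger_overhang ahead of it and the grasp point (between the pads) is the TCP (finger_overhang is the distance from the TCP to the fingertips, in m); z points along the fingers, x is the direction in which the jaws open and shut, and the axes are right-handed (so a half turn about z gives the same grasp; the last joint's range is limited). The gripper opens to 92 mm and grips with 3 to 60 N. Pads are 19 mm wide; open, the fingers measure 130 mm over their backs; the gripper's body (75 mm by 190 mm) begins 47 mm behind the grasp point.
Start: joints at [-1.235, 0.434, 0.025, 1.573, -0.012, 1.134, -0.075], TCP at [0.266, 0.566, 0.246] pointing down, gripper open.
Joint ranges: [-2.62, 2.62], [-0.44, 2.09], [-1.27, 1.32], [0.08, 2.57], [-1.32, 4.46], [0.12, 2], [-2.74, 2.74]. Speed limits (rad/s): [2.22, 2.22, 3.01, 3.01, 3.14, 3.14, 3.14].

### API

Orientations are given as a unit quaternion [x, y, z, w].
In Python, from plant import * gives the robot as it stands. The module is installed in compiled form; this text tells all that it offers.
- The arm moves only by the shell command python3 -m handwheel 'ROWS' [OPENING] [FORCE]. ROWS is JSON, a list of rows, each an object with "slide": the shift along the tool's x, y, z in mm, a list of three; "twist": the turn, a rotation vector about the tool's x, y, z in rad, a list of three. A call has 1 to 10 rows; each row shifts and turns the pose as measured when the row begins, along the tool's axes as they then stand; what a row does not reach is not made up. A row lasts 1/8 s, in which the tool goes at most 62.5 mm and 10.7 degrees, less where a joint would pass 70% of its speed; a pose out of reach is approached as far as the arm can. A call is refused whole if a number of a shift passes 62.5 or a number of a turn 0.188, either way. A call with a gripper value outside its range is refused whole. OPENING is the opening, from -1 (shut) to 1 (fully open), set as the call begins (- or left out, the last holds). The fingers move at their own pace and stop on an object; FORCE is the grip in N (left out, the last holds). Time passes only in rows, so rows that do not move let the fingers close. It gives the time, the measured TCP pose, the force and the opening at its end, in the units of the state.
- read_state(): the state, without advancing time (a new reading comes with each control period).
- camera(name): name is "side" or "top"; returns (picture, depth): 384x512x3 uint8, red, green, blue; 384x512 float32, m along the optical axis (not along the pixel's ray), 0 where there is no reading.
- get_calibration(name): a dict with "camera_matrix" (3x3 intrinsics, pixels), "k1" (the pictures are not rectified: a ray, as slopes to the right and down, at radius r is drawn at 1 + k1 r^2 times it, then the intrinsics apply), "R" (3x3) and "t" (3): a world point X has camera coordinates R X + t. Camera axes: x right, y down, z forward; pixel columns grow to the right and rows downward; lengths in m; the calibration is good to about 2 mm. A picture is of the moment at which its call begins. get_calibration takes no time and is no camera call.
- sign_off(): hands the job in, once; it reports no verdict.
Trained networks look in the newest picture that a camera, given by its name, has taken for a name from the list of things; names that differ only in an ending like _2 or _b are one class to them, and where a whole thing is asked for, a point or a joint stands for the part that bears it (a point fixed in the world has none). Each returns a list of dicts, best first, with "confidence" (0 to 1); they miss things now and then, are a little off and sometimes report something else, mostly with a low value. They report only what shows in the picture. A call takes as long as a camera call. They do not tell look-alikes from the thing itself.
- regions_of(camera, query): "region" (384x512 bool, what is visible of it) and "extent" ([left, top, right, bottom] in pixels, round what is visible of it).
- place_of(camera, query): "pixel" ([column, row] in pixels: a listed point, or the origin of a listed thing).
The state is a dict: "time": time; "joint_pos": joint angles; "qvel": joint speeds; "tau": joint torques, N m; "tcp_pos": TCP position; "orientation": TCP orientation; "wrist_force": force on the tool from outside, world axes, zero at the start; "moment": the same for the moment, N m; "width": finger opening in m.
Only numpy, scipy, OpenCV 4.12 (cv2) and the standard library are available. Lean on these libraries where they do the work, as an engineer would, in place of code of your own. Each camera call takes 0.05 s, during which the arm holds its last target.

## Working session

There is one attempt and no reset: what is moved stays moved. The work goes in short steps, Python scripts to look and compute and a shell command to move; the robot and the scene stay as the last step left them, time stands still between calls to the robot, and variables do not carry over. Pictures are saved under pics/ and viewed, and the job is handed in when it is done.

```bash
mkdir -p pics
cat > h.py <<'E'
from plant import *
import numpy as np, cv2
from scipy.spatial.transform import Rotation as Rn
def snap(n,f):
    p,d=camera(n); np.savez(f'pics/{f}.npz',p=p,d=d); cv2.imwrite(f'pics/{f}.png',p[...,::-1]); return p,d
def rays(n,uv):
    c=get_calibration(n);K=c["camera_matrix"];K=np.array(K)
    return cv2.undistortPoints(np.array(uv,float).reshape(-1,1,2),K,np.array([c["k1"],0,0,0.])).reshape(-1,2)
def cloud(n,d,uv=None):
    c=get_calibration(n);R=np.array(c["R"]);t=np.array(c["t"])
    if uv is None:
        v,u=np.mgrid[:384,:512];uv=np.stack([u.ravel(),v.ravel()],1)
        z=d.ravel()
    else:
        uv=np.array(uv);z=np.array([d[int(round(b)),int(round(a))] for a,b in uv])
    r=rays(n,uv); X=np.c_[r*z[:,None],z]
    return (X-t)@R
def onplane(n,uv,h):
    c=get_calibration(n);R=np.array(c["R"]);t=np.array(c["t"]);o=-R.T@t
    r=rays(n,uv);D=np.c_[r,np.ones(len(r))]@R
    return o+D*((h-o[2])/D[:,2])[:,None]
E
python3 - <<'E'
from h import *
s=read_state();print(s)
for n in("side","top"):
    snap(n,n+"0");c=get_calibration(n);print(c)
E
```

```text
{'time': 0.0, 'joint_pos': array([-1.23457521,  0.43522848,  0.02495237,  1.57409407, -0.01161496,
        1.13399039, -0.07511436]), 'qvel': array([-0.00029868, -0.00165105, -0.00230903, -0.00134656, -0.00207492,
       -0.00247245,  0.00111801]), 'tau': array([-1.73018457e-04, -6.67854738e+01,  9.85154249e-01, -3.14463186e+01,
       -6.04705280e-02,  4.28358524e-02,  1.72193131e-04]), 'tcp_pos': array([0.26537576, 0.56533273, 0.24494246]), 'orientation': array([ 8.44078394e-01,  5.36219214e-01, -6.30424333e-04,  4.72202092e-04]), 'wrist_force': array([-0.46776313,  0.2406077 , -0.30873091]), 'moment': array([0.01425674, 0.00921141, 0.0038524 ]), 'width': 0.09188919680807389}
{'camera_matrix': array([[383.24239533,   0.        , 259.7651823 ],
       [  0.        , 383.24239533, 181.07223863],
       [  0.        ,   0.        ,   1.        ]]), 'k1': -0.013911952040774953, 'R': array([[-0.97267812, -0.23203642, -0.00750848],
       [-0.11776056,  0.52099903, -0.84539485],
       [ 0.2000743 , -0.82141287, -0.5340891 ]]), 't': array([0.60128116, 0.11461353, 1.40364423])}
{'camera_matrix': array([[365.04869512,   0.        , 251.58960835],
       [  0.        , 365.04869512, 194.75785015],
       [  0.        ,   0.        ,   1.        ]]), 'k1': -0.029817237543177232, 'R': array([[ 0.02973839, -0.99955627,  0.00170296],
       [-0.98557321, -0.02960628, -0.16664008],
       [ 0.16661655,  0.00327722, -0.98601632]]), 't': array([-0.0254795 ,  0.59873639,  1.11523853])}
```

View pics/top0.png

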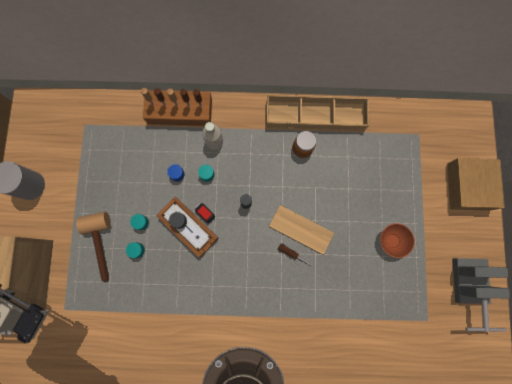

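View pics/side0.png

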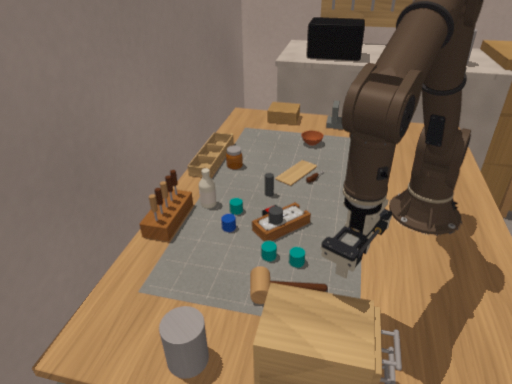

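Run:
```python
from h import *
z=np.load('pics/top0.npz');p,d=z['p'],z['d']
c=p[170:290,110:350];cv2.imwrite('pics/crop0.png',cv2.resize(c[...,::-1],(800,400),interpolation=cv2.INTER_CUBIC))
X=cloud("top",d).reshape(384,512,3); np.save('pics/X0.npy',X)
Z=X[...,2]
h=np.clip((Z[170:290,110:350])*255/0.1,0,255).astype(np.uint8)
cv2.imwrite('pics/z0.png',cv2.resize(cv2.applyColorMap(h,2),(800,400),interpolation=cv2.INTER_NEAREST))
for n in ['case','template','weight','blank','post','tape','awl']:
    for f in (regions_of,):
        for r in f("top",n)[:3]:
            m=r['region'];q=X[m];print(n,round(r['confidence'],2),r['extent'],q.shape[0],np.median(q,0).round(4),np.percentile(q[:,2],[5,50,95]).round(4))
```

```text
case 0.65 [155.0, 196.7, 215.5, 255.5] 932 [0.4922 0.1906 0.0416] [0.0023 0.0416 0.0464]
template 0.97 [168.6, 202.2, 208.6, 251.3] 600 [0.4785 0.1788 0.043 ] [0.0394 0.043  0.0467]
weight 0.66 [196.7, 166.5, 214.8, 180.9] 224 [0.6691 0.1433 0.0451] [0.0118 0.0451 0.049 ]
weight 0.63 [168.0, 216.0, 186.0, 229.2] 244 [0.5079 0.2173 0.0874] [0.0556 0.0874 0.0914]
weight 0.6 [126.2, 243.0, 145.2, 255.8] 217 [0.4145 0.3532 0.0455] [0.0191 0.0455 0.0503]
blank 0.64 [274.0, 201.7, 333.1, 256.1] 1503 [ 0.4968 -0.1718  0.0107] [0.0068 0.0107 0.0146]
post 0.72 [237.5, 196.4, 252.3, 208.2] 132 [0.5755 0.0092 0.0899] [0.0363 0.0899 0.0938]
tape 0.6 [193.7, 202.8, 215.2, 223.4] 248 [0.5418 0.1433 0.03  ] [0.002  0.03   0.0342]
awl 0.52 [278.7, 244.1, 300.1, 257.4] 144 [ 0.4259 -0.1261  0.0243] [0.0165 0.0243 0.0289]
```

View pics/crop0.png

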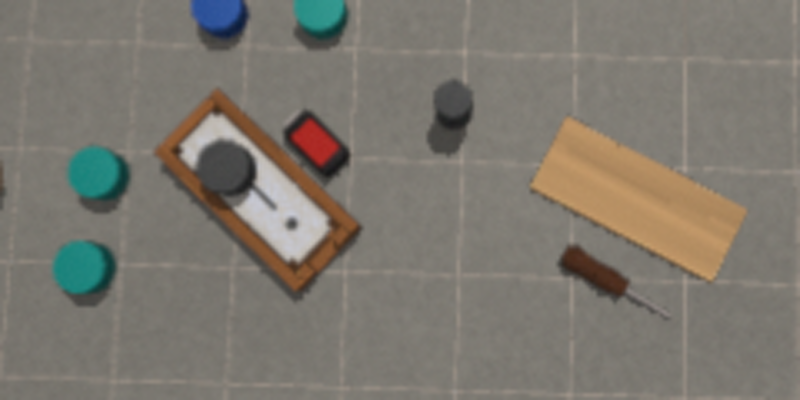

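View pics/z0.png

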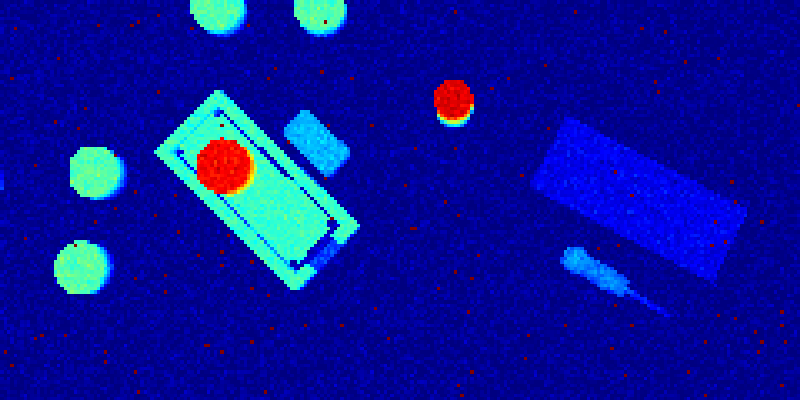

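Run:
```python
from h import *
X=np.load('pics/X0.npy');z=np.load('pics/top0.npz');p=z['p']
v,u=np.mgrid[:384,:512]
def rect(m,h,nm):
    m=cv2.morphologyEx(m.astype(np.uint8),cv2.MORPH_OPEN,np.ones((2,2)))
    n,l,s,_=cv2.connectedComponentsWithStats(m);k=1+np.argmax(s[1:,4]);m=l==k
    q=onplane("top",np.c_[u[m],v[m]],h)
    r=cv2.minAreaRect((q[:,:2]*1000).astype(np.float32));print(nm,m.sum(),'rect',np.round(r[0],1),np.round(r[1],1),round(r[2],2), 'mean',q.mean(0).round(4), 'corners',cv2.boxPoints(r).round(0).tolist())
    return m
Z=X[...,2]
box=lambda a,b,c,d:(u>a)&(u<b)&(v>c)&(v<d)
m=rect(box(150,222,190,262)&(Z>.03)&(Z<.055)&~((u>196)&(v<222)&(u-196>(v-205)*1.0+2)),.042,'case')
rect(box(260,340,195,262)&(Z>.0045)&(Z<.02),.010,'blank')
for nm,b,zl,h in(('weight',(160,195,205,235),.075,.087),('post',(230,260,190,215),.075,.09)):
    mm=box(*b)&(Z>zl)&(Z<h+.02); q=onplane("top",np.c_[u[mm],v[mm]],h)
    c,r=cv2.minEnclosingCircle((q[:,:2]*1000).astype(np.float32));print(nm,mm.sum(),np.round(c,1),r,q.mean(0).round(4),np.median(Z[mm]), 'eqr', 1)
# template: bright pixels
g=p.astype(int).min(2);mt=box(160,215,200,256)&(g>130);rect(mt,.042,'templ')
print(np.median(X[box(255,270,255,300)][:,2]))
big=cv2.resize(p[196:262,150:222],(800,733),interpolation=cv2.INTER_CUBIC)
cv2.imwrite('pics/case0.png',cv2.resize(big,(600,550))[...,::-1])
```

```text
case 1248 rect [490.9 192.6] [190.9  86. ] 47.84 mean [0.489  0.1908 0.042 ] corners [[395.0, 151.0], [459.0, 93.0], [587.0, 234.0], [523.0, 292.0]]
blank 1509 rect [ 495.1 -174.5] [201.5  80.5] 64.04 mean [ 0.4945 -0.1753  0.01  ] corners [[415.0, -247.0], [487.0, -283.0], [575.0, -102.0], [503.0, -66.0]]
weight 212 [510.  219.4] 25.69986343383789 [0.5099 0.2199 0.087 ] 0.08785223379127963 eqr 1
post 113 [577.8  10.7] 18.26565170288086 [0.5777 0.0109 0.09  ] 0.0903770058725695 eqr 1
templ 587 rect [492.1 193.9] [159.3  55.2] 47.75 mean [0.4847 0.1834 0.042 ] corners [[418.0, 153.0], [459.0, 116.0], [566.0, 234.0], [525.0, 271.0]]
0.0015318474360141046
```

View pics/case0.png

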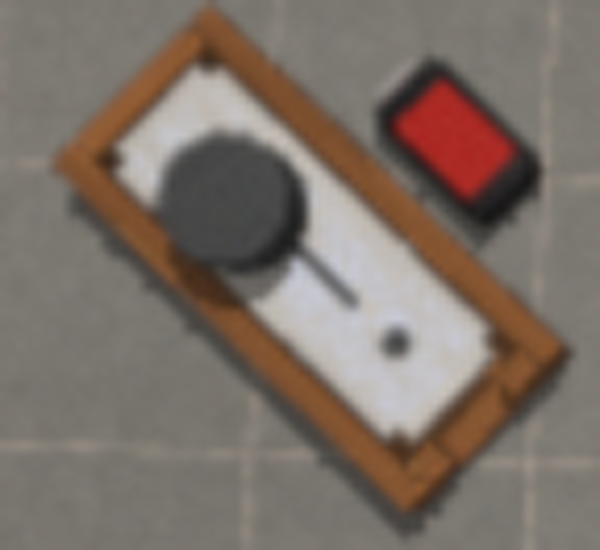

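```bash
cat >> h.py <<'E'
def down(yaw,tilt=0.,):  # jaw x axis at yaw (deg), tool z down; 
    x=np.array([np.cos(np.radians(yaw)),np.sin(np.radians(yaw)),0]);z=np.array([0,0,-1.]);y=np.cross(z,x)
    return np.stack([x,y,z],1)
def plan(pos,R,n,s=None):
    s=s or read_state();p=np.array(s["tcp_pos"]);A=Rn.from_quat(s["orientation"]).as_matrix()
    rv=Rn.from_matrix(A.T@R).as_rotvec(); dl=A.T@(np.array(pos)-p)*1000
    print('t',round(s['time'],2),'p',p.round(4),'yaw',round(np.degrees(np.arctan2(A[1,0],A[0,0])),2),'z',A[:,2].round(4),'w',round(s['width'],4),'F',np.round(s['wrist_force'],1))
    print('total slide',dl.round(1),'twist',rv.round(4),'per row',(rv/n).round(4))
    st=Rn.from_rotvec(rv/n).as_matrix();C=A.copy()
    d=(np.array(pos)-p)/n*1000
    for i in range(n):
        print(i,(C.T@d).round(1).tolist(),(rv/n).round(3).tolist());C=C@st
E
python3 - <<'E'
from h import *
import plant
print([k for k in dir(plant) if not k.startswith('_')], getattr(plant,'finger_overhang',None))
plan([.510,.2195,.16],down(-42.2),10)
E
```

```text
['PlanningError', 'camera', 'finger_overhang', 'get_calibration', 'place_of', 'read_state', 'regions_of', 'sign_off'] 0.019
t 0.45 p [0.2655 0.5657 0.2457] yaw 64.85 z [-0.e+00 -1.e-04 -1.e+00] w 0.0916 F [-0.8  0.2 -0.2]
total slide [-209.5  368.4   85.7] twist [1.0000e-04 1.0000e-04 1.8684e+00] per row [0.     0.     0.1868]
0 [-21.0, 36.8, 8.6] [0.0, 0.0, 0.187]
1 [-13.7, 40.1, 8.6] [0.0, 0.0, 0.187]
2 [-6.1, 41.9, 8.6] [0.0, 0.0, 0.187]
3 [1.8, 42.3, 8.6] [0.0, 0.0, 0.187]
4 [9.7, 41.3, 8.6] [0.0, 0.0, 0.187]
5 [17.2, 38.8, 8.6] [0.0, 0.0, 0.187]
6 [24.1, 34.9, 8.6] [0.0, 0.0, 0.187]
7 [30.1, 29.8, 8.6] [0.0, 0.0, 0.187]
8 [35.1, 23.7, 8.6] [0.0, 0.0, 0.187]
9 [38.9, 16.8, 8.6] [0.0, 0.0, 0.187]
```

```bash
python3 -m handwheel '[{"slide":[-21,37,8],"twist":[0,0,0.187]},{"slide":[-14,40,8],"twist":[0,0,0.187]},{"slide":[-6,42,8],"twist":[0,0,0.187]},{"slide":[2,42,8],"twist":[0,0,0.187]},{"slide":[10,41,8],"twist":[0,0,0.187]},{"slide":[17,39,8],"twist":[0,0,0.187]},{"slide":[24,35,8],"twist":[0,0,0.187]},{"slide":[30,30,8],"twist":[0,0,0.187]},{"slide":[35,24,8],"twist":[0,0,0.187]},{"slide":[39,17,8],"twist":[0,0,0.187]}]' 1 30
python3 - <<'E'
from h import *
plan([.510,.2195,.12],down(-42.2),2)
snap("side","side1")
E
```

```text
time: 1.7
tcp_pos: [0.5116, 0.2116, 0.164]
orientation: [0.931, -0.364, -0.0, -0.003]
wrist_force: [0.5, 0.3, -0.2]
width: 0.0918
t 1.7 p [0.5116 0.2116 0.164 ] yaw -42.72 z [ 0.002   0.0067 -1.    ] w 0.0918 F [ 0.5  0.3 -0.2]
total slide [-6.4 -4.4 44.1] twist [-0.0063  0.0031 -0.0092] per row [-0.0031  0.0015 -0.0046]
0 [-3.2, -2.2, 22.0] [-0.003, 0.002, -0.005]
1 [-3.2, -2.3, 22.0] [-0.003, 0.002, -0.005]
```

Run:
```python
from h import *
z=np.load('pics/side0.npz');p,d=z['p'],z['d']
X=cloud("side",d).reshape(384,512,3);v,u=np.mgrid[:384,:512]
m=(u>262)&(u<290)&(v>195)&(v<230)&(X[...,2]>.083)&(X[...,2]<.095)
q=onplane("side",np.c_[u[m],v[m]],.087);print(m.sum(),q.mean(0),np.ptp(q,0),np.median(X[m],0))
c,r=cv2.minEnclosingCircle((q[:,:2]*1000).astype(np.float32));print(c,r)
b=np.load('pics/side1.npz')['p'][130:270,200:380];cv2.imwrite('pics/s1.png',cv2.resize(b[...,::-1],(720,560),interpolation=cv2.INTER_CUBIC))
```

```text
113 [0.51147489 0.22430815 0.087     ] [4.75222103e-02 5.19717452e-02 2.22044605e-16] [0.51189024 0.22464606 0.08623792]
(510.6222229003906, 224.45289611816406) 26.401153564453125
```

View pics/s1.png

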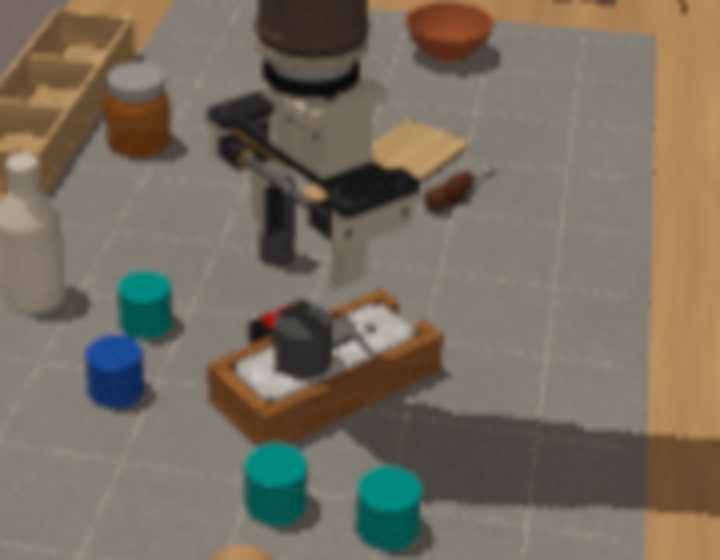

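```bash
python3 -m handwheel '[{"slide":[-4,-4,22],"twist":[-0.006,0.003,-0.009]},{"slide":[-3,-2,22],"twist":[0,0,0]},{"slide":[0,0,30],"twist":[0,0,0]},{"slide":[0,0,0],"twist":[0,0,0]}]'
python3 - <<'E'
from h import *
plan([.5105,.222,.068],down(-42.2),2)
E
```

```text
time: 2.25
tcp_pos: [0.5155, 0.2132, 0.0885]
orientation: [0.93, -0.369, 0.002, 0.001]
wrist_force: [-0.6, 0.3, 0.7]
width: 0.0915
t 2.25 p [0.5155 0.2132 0.0885] yaw -43.25 z [ 0.0039 -0.0031 -1.    ] w 0.0915 F [-0.6  0.3  0.7]
total slide [-9.8 -3.  20.4] twist [-0.0003 -0.005  -0.0183] per row [-0.0002 -0.0025 -0.0092]
0 [-4.9, -1.5, 10.2] [-0.0, -0.002, -0.009]
1 [-4.9, -1.5, 10.2] [-0.0, -0.002, -0.009]
```

```bash
python3 -m handwheel '[{"slide":[-10,-3,8],"twist":[0,-0.005,-0.018]},{"slide":[0,0,0],"twist":[0,0,0]}]'
python3 - <<'E'
from h import *
plan([.5105,.222,.068],down(-42.2),1)
E
```

```text
time: 2.5
tcp_pos: [0.5107, 0.2237, 0.0817]
orientation: [0.933, -0.359, 0.0, -0.001]
wrist_force: [-1.0, -0.4, 0.2]
width: 0.0917
t 2.5 p [0.5107 0.2237 0.0817] yaw -42.09 z [ 0.0016  0.0019 -1.    ] w 0.0917 F [-1.  -0.4  0.2]
total slide [ 1.   1.4 13.7] twist [-0.0025  0.0001  0.0019] per row [-0.0025  0.0001  0.0019]
0 [1.0, 1.4, 13.7] [-0.003, 0.0, 0.002]
```

```bash
python3 -m handwheel '[{"slide":[1,1,13.5],"twist":[0,0,0]},{"slide":[0,0,0],"twist":[0,0,0]}]'
python3 - <<'E'
from h import *
plan([.5105,.222,.068],down(-42.2),1)
E
python3 -m handwheel '[{"slide":[0,0,0],"twist":[0,0,0]},{"slide":[0,0,0],"twist":[0,0,0]},{"slide":[0,0,0],"twist":[0,0,0]},{"slide":[0,0,0],"twist":[0,0,0]}]' -1 25
python3 - <<'E'
from h import *
plan([.5105,.222,.068],down(-42.2),1)
E
```

```text
time: 2.75
tcp_pos: [0.5114, 0.2227, 0.0684]
orientation: [0.933, -0.359, 0.001, -0.002]
wrist_force: [0.1, 0.5, 0.1]
width: 0.0917
t 2.75 p [0.5114 0.2227 0.0684] yaw -42.05 z [ 0.0033  0.003  -1.    ] w 0.0917 F [0.1 0.5 0.1]
total slide [-0.1  1.1  0.4] twist [-0.0044 -0.0004  0.0026] per row [-0.0044 -0.0004  0.0026]
0 [-0.1, 1.1, 0.4] [-0.004, -0.0, 0.003]
time: 3.25
tcp_pos: [0.5119, 0.2225, 0.069]
orientation: [0.933, -0.359, 0.001, -0.002]
wrist_force: [-0.3, 1.2, -0.1]
width: 0.0567
t 3.25 p [0.5119 0.2225 0.069 ] yaw -42.1 z [ 0.0042  0.0033 -1.    ] w 0.0567 F [-0.3  1.2 -0.1]
total slide [-0.8  1.3  1. ] twist [-0.0052 -0.0009  0.0017] per row [-0.0052 -0.0009  0.0017]
0 [-0.8, 1.3, 1.0] [-0.005, -0.001, 0.002]
```

```bash
python3 -m handwheel '[{"slide":[0,0,0],"twist":[0,0,0]},{"slide":[0,0,0],"twist":[0,0,0]}]'
python3 - <<'E'
from h import *
plan([.41,.02,.12],down(-26),8)
E
```

```text
time: 3.5
tcp_pos: [0.5125, 0.2221, 0.0692]
orientation: [0.933, -0.359, 0.002, -0.002]
wrist_force: [0.1, -0.4, -0.8]
width: 0.0499
t 3.5 p [0.5125 0.2221 0.0692] yaw -42.13 z [ 0.0052  0.0031 -1.    ] w 0.0499 F [ 0.1 -0.4 -0.8]
total slide [ 59.6 218.4 -52. ] twist [-0.0055 -0.0025 -0.2815] per row [-0.0007 -0.0003 -0.0352]
0 [7.5, 27.3, -6.5] [-0.001, -0.0, -0.035]
1 [6.5, 27.5, -6.5] [-0.001, -0.0, -0.035]
2 [5.5, 27.8, -6.5] [-0.001, -0.0, -0.035]
3 [4.5, 27.9, -6.4] [-0.001, -0.0, -0.035]
4 [3.5, 28.1, -6.4] [-0.001, -0.0, -0.035]
5 [2.6, 28.2, -6.4] [-0.001, -0.0, -0.035]
6 [1.6, 28.3, -6.4] [-0.001, -0.0, -0.035]
7 [0.6, 28.3, -6.4] [-0.001, -0.0, -0.035]
```

```bash
python3 -m handwheel '[{"slide":[0,0,-15],"twist":[0,0,0]},{"slide":[0,0,-20],"twist":[0,0,0]},{"slide":[8,31,-15],"twist":[0,0,-0.04]},{"slide":[7,35,-2],"twist":[0,0,-0.04]},{"slide":[6,35,0],"twist":[0,0,-0.04]},{"slide":[5,35,0],"twist":[0,0,-0.04]},{"slide":[3,35,0],"twist":[0,0,-0.04]},{"slide":[2,28,8],"twist":[0,0,-0.04]},{"slide":[1,15,15],"twist":[0,0,-0.04]},{"slide":[0,0,0],"twist":[0,0,0]}]'
python3 - <<'E'
from h import *
plan([.41,.02,.05],down(-26),2)
E
```

```text
time: 4.75
tcp_pos: [0.4058, 0.0241, 0.1027]
orientation: [0.975, -0.221, -0.0, -0.002]
wrist_force: [-0.3, 0.8, -6.4]
width: 0.0498
t 4.75 p [0.4058 0.0241 0.1027] yaw -25.5 z [-1.0e-04  3.9e-03 -1.0e+00] w 0.0498 F [-0.3  0.8 -6.4]
total slide [ 5.7  2.1 52.7] twist [-0.0035  0.0018  0.0087] per row [-0.0018  0.0009  0.0044]
0 [2.9, 1.0, 26.3] [-0.002, 0.001, 0.004]
1 [2.8, 1.0, 26.4] [-0.002, 0.001, 0.004]
```

```bash
python3 -m handwheel '[{"slide":[0,0,30],"twist":[-0.003,0.002,0]},{"slide":[0,0,28],"twist":[0,0,0]},{"slide":[0,0,10],"twist":[0,0,0]},{"slide":[0,0,0],"twist":[0,0,0]}]'
python3 - <<'E'
from h import *
plan([.41,.02,.0275],down(-26),1)
E
```

```text
time: 5.25
tcp_pos: [0.4098, 0.0277, 0.0361]
orientation: [0.975, -0.221, 0.002, -0.002]
wrist_force: [-0.5, -0.2, -5.7]
width: 0.0493
t 5.25 p [0.4098 0.0277 0.0361] yaw -25.54 z [ 0.0055  0.0035 -1.    ] w 0.0493 F [-0.5 -0.2 -5.7]
total slide [3.5 6.9 8.6] twist [-0.0055 -0.0034  0.008 ] per row [-0.0055 -0.0034  0.008 ]
0 [3.5, 6.9, 8.6] [-0.005, -0.003, 0.008]
```

```bash
python3 -m handwheel '[{"slide":[0,0,6],"twist":[-0.005,-0.003,0]},{"slide":[0,0,2],"twist":[0,0,0]},{"slide":[0,0,1.5],"twist":[0,0,0]},{"slide":[0,0,0],"twist":[0,0,0]}]'
```

```text
time: 5.75
tcp_pos: [0.4115, 0.0286, 0.028]
orientation: [0.975, -0.221, 0.002, -0.001]
wrist_force: [0.2, 0.0, -6.4]
width: 0.0498
```

```bash
python3 -m handwheel '[{"slide":[0,0,1.5],"twist":[0,0,0]},{"slide":[0,0,1],"twist":[0,0,0]}]'; python3 -m handwheel '[{"slide":[0,0,1],"twist":[0,0,0]},{"slide":[0,0,0],"twist":[0,0,0]}]'
```

```text
time: 6.0
tcp_pos: [0.4118, 0.0284, 0.0269]
orientation: [0.975, -0.221, 0.002, -0.002]
wrist_force: [-8.1, -1.4, 34.2]
width: 0.0495
time: 6.25
tcp_pos: [0.4119, 0.0284, 0.0273]
orientation: [0.975, -0.222, 0.002, -0.003]
wrist_force: [0.1, 0.2, -6.1]
width: 0.0495
```

```bash
python3 -m handwheel '[{"slide":[0,0,0.4],"twist":[0,0,0]},{"slide":[0,0,0],"twist":[0,0,0]},{"slide":[0,0,0],"twist":[0,0,0]},{"slide":[0,0,0],"twist":[0,0,0]}]' 0.8
python3 - <<'E'
from h import *
plan([.41,.02,.1],down(-26),1)
E
```

```text
time: 6.75
tcp_pos: [0.4131, 0.0285, 0.0273]
orientation: [0.975, -0.222, 0.003, -0.003]
wrist_force: [-0.1, -0.6, -0.3]
width: 0.0818
t 6.75 p [0.4131 0.0285 0.0273] yaw -25.62 z [ 0.0077  0.0044 -1.    ] w 0.0818 F [-0.1 -0.6 -0.3]
total slide [  1.3   8.5 -72.8] twist [-0.0073 -0.005   0.0066] per row [-0.0073 -0.005   0.0066]
0 [1.3, 8.5, -72.8] [-0.007, -0.005, 0.007]
```

```bash
python3 -m handwheel '[{"slide":[0,0,-25],"twist":[-0.007,-0.005,0]},{"slide":[0,0,-45],"twist":[0,0,0]},{"slide":[0,0,-15],"twist":[0,0,0]}]'
python3 - <<'E'
from h import *
plan([.448,.145,.1],down(-42.2),4)
E
```

```text
time: 7.12
tcp_pos: [0.412, 0.0278, 0.1134]
orientation: [0.975, -0.222, -0.002, 0.001]
wrist_force: [-0.2, -0.1, 0.8]
width: 0.0825
t 7.12 p [0.412  0.0278 0.1134] yaw -25.66 z [-0.0036 -0.0014 -1.    ] w 0.0825 F [-0.2 -0.1  0.8]
total slide [ -18.2 -121.2   13.1] twist [0.0032 0.0022 0.2887] per row [0.0008 0.0006 0.0722]
0 [-4.6, -30.3, 3.3] [0.001, 0.001, 0.072]
1 [-6.7, -29.9, 3.3] [0.001, 0.001, 0.072]
2 [-8.9, -29.3, 3.3] [0.001, 0.001, 0.072]
3 [-11.0, -28.6, 3.3] [0.001, 0.001, 0.072]
```

```bash
python3 -m handwheel '[{"slide":[-4.5,-30,3],"twist":[0,0,0.072]},{"slide":[-6.5,-30,3],"twist":[0,0,0.072]},{"slide":[-9,-29,3],"twist":[0,0,0.072]},{"slide":[-11,-29,0],"twist":[0,0,0.072]},{"slide":[0,0,0],"twist":[0,0,0]}]' -1 20
python3 - <<'E'
from h import *
plan([.448,.145,.07],down(-42.2),1)
snap("top","top2")
E
```

```text
time: 7.75
tcp_pos: [0.4506, 0.1486, 0.1058]
orientation: [0.931, -0.364, 0.0, -0.0]
wrist_force: [-0.1, -0.4, -1.4]
width: 0.0374
t 7.75 p [0.4506 0.1486 0.1058] yaw -42.75 z [ 4.e-04  6.e-04 -1.e+00] w 0.0374 F [-0.1 -0.4 -1.4]
total slide [ 0.5  4.4 35.8] twist [-0.0008  0.0001 -0.0095] per row [-0.0008  0.0001 -0.0095]
0 [0.5, 4.4, 35.8] [-0.001, 0.0, -0.01]
```

View pics/top2.png

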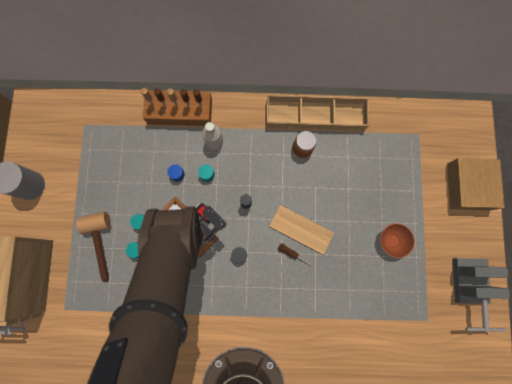

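Run:
```python
from h import *
v,u=np.mgrid[:384,:512]
z=np.load('pics/top2.npz');X=cloud("top",z['d']).reshape(384,512,3)
m=(u>225)&(u<253)&(v>242)&(v<270)&(X[...,2]>.035)&(X[...,2]<.055)
q=onplane("top",np.c_[u[m],v[m]],.045);print(m.sum(),q.mean(0),cv2.minEnclosingCircle((q[:,:2]*1000).astype(np.float32)),np.median(X[m][:,2]))
```

```text
203 [0.40966837 0.02719086 0.045     ] ((409.891845703125, 27.5353946685791), 24.586713790893555) 0.04614161002959806
```

```bash
python3 -m handwheel '[{"slide":[0,4,10],"twist":[0,0,-0.009]},{"slide":[0,0,10],"twist":[0,0,0]},{"slide":[0,0,10],"twist":[0,0,0]},{"slide":[0,0,5],"twist":[0,0,0]},{"slide":[0,0,0],"twist":[0,0,0]}]'
python3 - <<'E'
from h import *
plan([.448,.145,.062],down(-42.2),1)
E
```

```text
time: 8.43
tcp_pos: [0.4457, 0.1404, 0.0677]
orientation: [0.932, -0.362, -0.001, 0.001]
wrist_force: [0.3, 0.5, -0.8]
width: 0.0006
t 8.43 p [0.4457 0.1404 0.0677] yaw -42.4 z [-0.0025 -0.0014 -1.    ] w 0.0006 F [ 0.3  0.5 -0.8]
total slide [-1.4 -4.9  5.7] twist [ 0.0027  0.0009 -0.0034] per row [ 0.0027  0.0009 -0.0034]
0 [-1.4, -4.9, 5.7] [0.003, 0.001, -0.003]
```

```bash
python3 -m handwheel '[{"slide":[-1.4,-4,3],"twist":[0.003,0,0]},{"slide":[0,0,0],"twist":[0,0,0]}]'; python3 -m handwheel '[{"slide":[0,0,3],"twist":[0,0,0]},{"slide":[0,0,2],"twist":[0,0,0]}]';  python3 -m handwheel '[{"slide":[0,0,2],"twist":[0,0,0]},{"slide":[0,0,2],"twist":[0,0,0]}]'
```

```text
time: 8.68
tcp_pos: [0.4478, 0.1447, 0.0648]
orientation: [0.932, -0.362, -0.0, -0.001]
wrist_force: [-0.5, 0.1, 0.6]
width: 0.0006
time: 8.93
tcp_pos: [0.4479, 0.1448, 0.06]
orientation: [0.932, -0.361, -0.0, -0.001]
wrist_force: [-2.8, -3.1, 8.0]
width: 0.0004
time: 9.18
tcp_pos: [0.4473, 0.1441, 0.0562]
orientation: [0.932, -0.362, -0.001, -0.001]
wrist_force: [-2.0, -1.6, 6.9]
width: 0.0003
```

```bash
python3 -m handwheel '[{"slide":[0,-0.5,2],"twist":[0,0,0]},{"slide":[0,0,2],"twist":[0,0,0]}]'; python3 -m handwheel '[{"slide":[0,-0.5,2],"twist":[0,0,0]},{"slide":[0,0,1],"twist":[0,0,0]}]'
```

```text
time: 9.43
tcp_pos: [0.447, 0.1437, 0.0525]
orientation: [0.932, -0.362, -0.001, -0.0]
wrist_force: [-2.0, -1.5, 8.0]
width: 0.0006
time: 9.68
tcp_pos: [0.4468, 0.1435, 0.0497]
orientation: [0.932, -0.362, -0.001, -0.0]
wrist_force: [-2.6, -1.2, 11.3]
width: 0.0004
```

```bash
python3 -m handwheel '[{"slide":[0,0,1.5],"twist":[0,0,0]},{"slide":[0,0,1],"twist":[0,0,0]}]'; python3 -m handwheel '[{"slide":[0,0,1],"twist":[0,0,0]},{"slide":[0,0,0],"twist":[0,0,0]}]'
```

```text
time: 9.93
tcp_pos: [0.447, 0.1436, 0.049]
orientation: [0.932, -0.363, -0.002, -0.001]
wrist_force: [-6.6, -3.5, 26.7]
width: 0.0005
time: 10.18
tcp_pos: [0.447, 0.1435, 0.0498]
orientation: [0.932, -0.363, -0.002, -0.002]
wrist_force: [-3.0, -1.6, 8.0]
width: 0.0006
```

```bash
python3 -m handwheel '[{"slide":[0,0,-20],"twist":[0,0,0]},{"slide":[0,0,-50],"twist":[0,0,0]},{"slide":[0,0,-40],"twist":[0,0,0]},{"slide":[0,0,-10],"twist":[0,0,0]}]' 1 40
python3 - <<'E'
from h import *
p,d=snap("side","side3");cv2.imwrite('pics/s3.png',cv2.resize(p[150:280,200:380][...,::-1],(720,520),interpolation=cv2.INTER_CUBIC))
X=cloud("side",d).reshape(384,512,3)
v,u=np.mgrid[:384,:512]
g=p.astype(int)
m=(u>250)&(u<315)&(v>195)&(v<240)&(g.min(2)>120)&(X[...,2]>.02)&(X[...,2]<.09)
c=np.array([.491,.193]);a=np.radians(47.8);ex=np.array([np.cos(a),np.sin(a)])
s=(X[m][:,:2]-c)@ex;w=(X[m][:,:2]-c)@np.array([-ex[1],ex[0]])
k=np.polyfit(s,X[m][:,2],1);print(m.sum(),k,np.arctan(k[0]),s.min(),s.max(),w.min(),w.max())
plan([.505,.211,.12],down(-42.2),4)
E
```

```text
time: 10.68
tcp_pos: [0.4465, 0.1424, 0.1723]
orientation: [0.932, -0.363, -0.003, -0.001]
wrist_force: [-0.5, 0.5, -0.3]
width: 0.036
298 [0.31079775 0.0475673 ] 0.30133331203862374 -0.06827228001940398 0.08000196682236649 -0.060585913493995794 0.029080046226168225
t 10.72 p [0.4466 0.1425 0.1724] yaw -42.59 z [-0.0039  0.0048 -1.    ] w 0.04 F [-0.2  0.6  0.9]
total slide [ -3.  -90.   52.5] twist [-0.0009  0.0061 -0.0068] per row [-0.0002  0.0015 -0.0017]
0 [-0.8, -22.5, 13.1] [-0.0, 0.002, -0.002]
1 [-0.7, -22.5, 13.1] [-0.0, 0.002, -0.002]
2 [-0.7, -22.5, 13.1] [-0.0, 0.002, -0.002]
3 [-0.7, -22.5, 13.1] [-0.0, 0.002, -0.002]
```

View pics/s3.png

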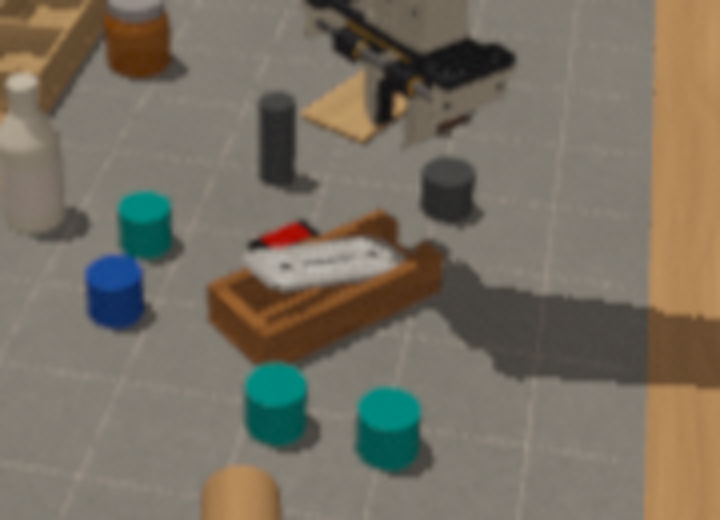

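```bash
cat >> h.py <<'E'
def tilted(yaw,th):
    R=down(yaw); # ex = -y tool
    ex=-R[:,1]; n=-np.sin(th)*ex+np.cos(th)*np.array([0,0,1.]); x=R[:,0]; z=-n
    return np.stack([x,np.cross(z,x),z],1)
E
python3 - <<'E'
from h import *
R=tilted(-42.2,.3);print(R.round(3))
plan(np.array([.5014,.2045,.0706])-R[:,2]*.05,R,4)
E
```

```text
[[ 0.741 -0.642  0.199]
 [-0.672 -0.708  0.219]
 [ 0.    -0.296 -0.955]]
t 10.72 p [0.4466 0.1425 0.1724] yaw -42.59 z [-0.0039  0.0048 -1.    ] w 0.04 F [-0.2  0.6  0.9]
total slide [ -1.2 -68.   54.1] twist [ 0.2991  0.0051 -0.0076] per row [ 0.0748  0.0013 -0.0019]
0 [-0.3, -17.0, 13.5] [0.075, 0.001, -0.002]
1 [-0.3, -15.9, 14.8] [0.075, 0.001, -0.002]
2 [-0.3, -14.8, 15.9] [0.075, 0.001, -0.002]
3 [-0.3, -13.6, 17.0] [0.075, 0.001, -0.002]
```

```bash
python3 -m handwheel '[{"slide":[0,-17,8],"twist":[0.075,0,-0.002]},{"slide":[0,-16,12],"twist":[0.075,0,-0.002]},{"slide":[0,-15,16],"twist":[0.075,0,-0.002]},{"slide":[0,-14,17],"twist":[0.075,0,-0.002]},{"slide":[0,0,0],"twist":[0,0,0]},{"slide":[0,0,0],"twist":[0,0,0]}]' 1
python3 - <<'E'
from h import *
R=tilted(-42.2,.3)
plan(np.array([.5014,.2045,.0706])-R[:,2]*.02,R,1)
E
```

```text
time: 11.48
tcp_pos: [0.4905, 0.1933, 0.1202]
orientation: [0.922, -0.356, 0.051, -0.14]
wrist_force: [-0.7, -0.3, 0.0]
width: 0.0912
t 11.47 p [0.4905 0.1933 0.1202] yaw -42.16 z [ 0.1938  0.2227 -0.9554] w 0.0912 F [-0.7 -0.3  0. ]
total slide [ 0.7 -0.3 32. ] twist [ 0.0004  0.0061 -0.0011] per row [ 0.0004  0.0061 -0.0011]
0 [0.7, -0.3, 32.0] [0.0, 0.006, -0.001]
```

```bash
python3 -m handwheel '[{"slide":[0.7,0,18],"twist":[0,0.006,0]},{"slide":[0,0,16],"twist":[0,0,0]},{"slide":[0,0,10],"twist":[0,0,0]},{"slide":[0,0,0],"twist":[0,0,0]}]'
python3 - <<'E'
from h import *
R=tilted(-42.2,.3)
plan(np.array([.5014,.2045,.0706]),R,1)
p,d=snap("side","side4");cv2.imwrite('pics/s4.png',cv2.resize(p[170:260,230:350][...,::-1],(800,600),interpolation=cv2.INTER_CUBIC))
E
```

```text
time: 11.98
tcp_pos: [0.5004, 0.2034, 0.0784]
orientation: [0.923, -0.355, 0.054, -0.138]
wrist_force: [0.5, -1.1, 0.4]
width: 0.0919
t 11.97 p [0.5004 0.2034 0.0784] yaw -42.14 z [ 0.1975  0.2174 -0.9559] w 0.0919 F [ 0.5 -1.1  0.4]
total slide [0.  0.9 7.9] twist [ 0.0018 -0.0003  0.0012] per row [ 0.0018 -0.0003  0.0012]
0 [0.0, 0.9, 7.9] [0.002, -0.0, 0.001]
```

View pics/s4.png

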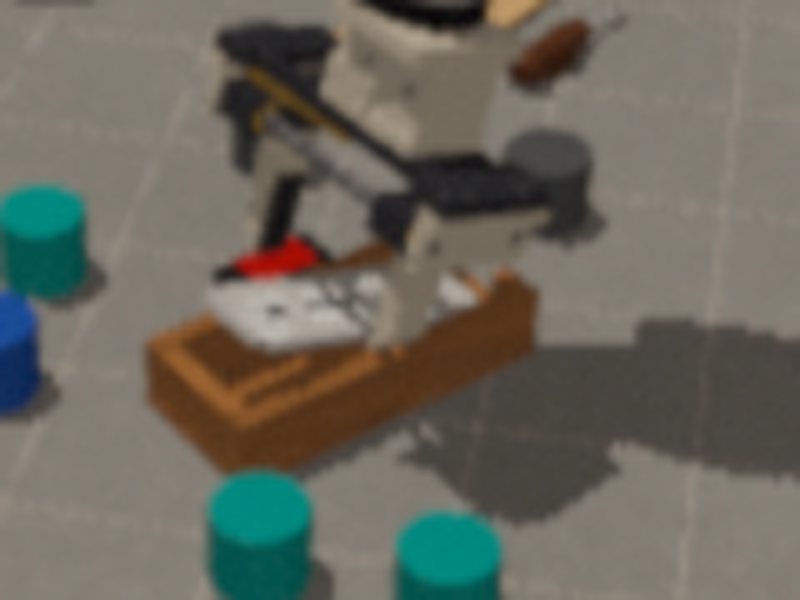

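```bash
python3 -m handwheel '[{"slide":[0,0.9,5],"twist":[0.002,0,0]},{"slide":[0,0,2.4],"twist":[0,0,0]},{"slide":[0,0,0],"twist":[0,0,0]}]'
python3 - <<'E'
from h import *
R=tilted(-42.2,.3)
plan(np.array([.5014,.2045,.0706]),R,1)
E
```

```text
time: 12.4
tcp_pos: [0.5018, 0.2045, 0.0721]
orientation: [0.923, -0.355, 0.055, -0.14]
wrist_force: [-0.3, 0.4, 0.6]
width: 0.092
t 12.4 p [0.5018 0.2045 0.0721] yaw -42.14 z [ 0.2006  0.2197 -0.9547] w 0.092 F [-0.3  0.4  0.6]
total slide [-0.3  0.8  1.3] twist [-0.002  -0.001   0.0015] per row [-0.002  -0.001   0.0015]
0 [-0.3, 0.8, 1.3] [-0.002, -0.001, 0.001]
```

```bash
python3 -m handwheel '[{"slide":[0,0.5,1.5],"twist":[-0.002,-0.001,0]},{"slide":[0,0,0],"twist":[0,0,0]},{"slide":[0,0,0],"twist":[0,0,0]},{"slide":[0,0,0],"twist":[0,0,0]},{"slide":[0,0,0],"twist":[0,0,0]}]' -1 40
python3 - <<'E'
from h import *
R=tilted(-42.2,.3)
plan(np.array([.5014,.2045,.0706]),R,1)
E
```

```text
time: 13.02
tcp_pos: [0.502, 0.2044, 0.0707]
orientation: [0.923, -0.355, 0.054, -0.139]
wrist_force: [0.6, 0.8, -0.4]
width: 0.0548
t 13.03 p [0.502  0.2044 0.0707] yaw -42.14 z [ 0.1989  0.2189 -0.9552] w 0.0548 F [ 0.6  0.8 -0.4]
total slide [-0.5  0.4  0. ] twist [-0.0003 -0.0003  0.0013] per row [-0.0003 -0.0003  0.0013]
0 [-0.5, 0.4, 0.0] [-0.0, -0.0, 0.001]
```

```bash
python3 -m handwheel '[{"slide":[0,0,0],"twist":[0,0,0]},{"slide":[0,0,0],"twist":[0,0,0]}]';python3 -m handwheel '[{"slide":[0,-2,-6],"twist":[0,0,0]},{"slide":[0,-3,-9.5],"twist":[0,0,0]},{"slide":[0,-3,-9.5],"twist":[0,0,0]},{"slide":[0,0,0],"twist":[0,0,0]}]'
python3 - <<'E'
from h import *
R=tilted(-42.2,.3)
plan(np.array([.5014,.2045,.12]),R,1)
p,d=snap("side","side5");cv2.imwrite('pics/s5.png',cv2.resize(p[170:260,230:350][...,::-1],(800,600),interpolation=cv2.INTER_CUBIC))
E
```

```text
time: 13.28
tcp_pos: [0.502, 0.2044, 0.0707]
orientation: [0.923, -0.355, 0.054, -0.139]
wrist_force: [1.1, -0.3, -1.0]
width: 0.0544
time: 13.78
tcp_pos: [0.5021, 0.2046, 0.0991]
orientation: [0.923, -0.355, 0.054, -0.14]
wrist_force: [0.7, 0.3, -0.6]
width: 0.0545
t 13.78 p [0.5021 0.2046 0.0991] yaw -42.13 z [ 0.1989  0.2191 -0.9552] w 0.0545 F [ 0.7  0.3 -0.6]
total slide [ -0.5  -5.7 -20.1] twist [-0.0004 -0.0002  0.0013] per row [-0.0004 -0.0002  0.0013]
0 [-0.5, -5.7, -20.1] [-0.0, -0.0, 0.001]
```

View pics/s5.png

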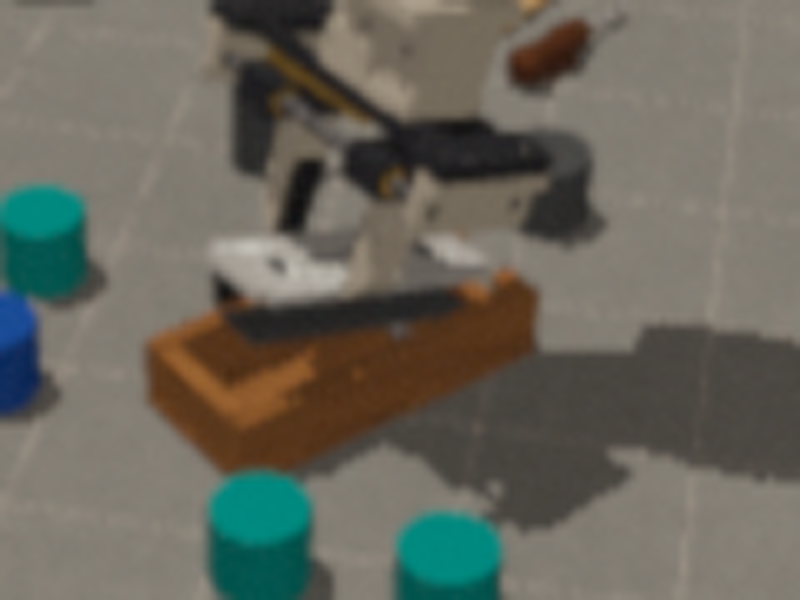

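```bash
python3 -m handwheel '[{"slide":[0,-8,-25],"twist":[0,0,0]},{"slide":[0,-6,-20],"twist":[-0.05,0,0]},{"slide":[0,0,0],"twist":[-0.1,0,0]},{"slide":[0,0,0],"twist":[-0.1,0,0]},{"slide":[0,0,0],"twist":[-0.05,0,0]},{"slide":[0,0,0],"twist":[0,0,0]}]'
python3 - <<'E'
from h import *
plan([.506,-.152,.15],down(-25.96),9)
E
```

```text
time: 14.58
tcp_pos: [0.5003, 0.2042, 0.1464]
orientation: [0.933, -0.36, -0.002, 0.005]
wrist_force: [-1.1, 0.1, -1.7]
width: 0.0546
t 14.57 p [0.5003 0.2042 0.1464] yaw -42.15 z [-0.0076 -0.0085 -0.9999] w 0.0546 F [-1.1  0.1 -1.7]
total slide [243.2 260.3  -0.6] twist [ 0.0114  0.0015 -0.2826] per row [ 0.0013  0.0002 -0.0314]
0 [27.0, 28.9, -0.1] [0.001, 0.0, -0.031]
1 [26.1, 29.8, -0.1] [0.001, 0.0, -0.031]
2 [25.2, 30.6, -0.1] [0.001, 0.0, -0.031]
3 [24.2, 31.3, -0.2] [0.001, 0.0, -0.031]
4 [23.2, 32.1, -0.2] [0.001, 0.0, -0.031]
5 [22.2, 32.8, -0.2] [0.001, 0.0, -0.031]
6 [21.1, 33.5, -0.3] [0.001, 0.0, -0.031]
7 [20.1, 34.1, -0.3] [0.001, 0.0, -0.031]
8 [19.0, 34.7, -0.4] [0.001, 0.0, -0.031]
```

Keep accelerations modest at both ends.

```bash
python3 -m handwheel '[{"slide":[14,15,-2],"twist":[0.001,0,-0.03]},{"slide":[27,29,0],"twist":[0.001,0,-0.03]},{"slide":[27,31,0],"twist":[0.001,0,-0.03]},{"slide":[26,32,0],"twist":[0.001,0,-0.03]},{"slide":[25,33,0],"twist":[0.001,0,-0.03]},{"slide":[24,34,0],"twist":[0.001,0,-0.03]},{"slide":[23,34,0],"twist":[0.001,0,-0.03]},{"slide":[21,34,0],"twist":[0.001,0,-0.03]},{"slide":[15,25,0],"twist":[0.001,0,-0.03]},{"slide":[4,5,0],"twist":[0.001,0,-0.01]}]'
python3 - <<'E'
from h import *
plan([.506,-.152,.1],down(-25.96),1)
E
```

```text
time: 15.82
tcp_pos: [0.5105, -0.149, 0.147]
orientation: [0.975, -0.223, 0.003, -0.005]
wrist_force: [0.4, 0.3, -1.9]
width: 0.0547
t 15.82 p [ 0.5105 -0.149   0.147 ] yaw -25.72 z [ 0.0074  0.0085 -0.9999] w 0.0547 F [ 0.4  0.3 -1.9]
total slide [-2.9  5.1 46.9] twist [-0.0108 -0.003   0.0042] per row [-0.0108 -0.003   0.0042]
0 [-2.9, 5.1, 46.9] [-0.011, -0.003, 0.004]
```

```bash
python3 -m handwheel '[{"slide":[-3,5,15],"twist":[-0.011,-0.003,0.004]},{"slide":[0,0,20],"twist":[0,0,0]},{"slide":[0,0,10],"twist":[0,0,0]},{"slide":[0,0,0],"twist":[0,0,0]}]'
python3 - <<'E'
from h import *
plan([.506,-.152,.08],down(-25.96),1)
p,d=snap("top","top6");cv2.imwrite('pics/t6.png',cv2.resize(p[185:275,240:360][...,::-1],(800,600),interpolation=cv2.INTER_CUBIC))
p,d=snap("side","side6");cv2.imwrite('pics/s6.png',cv2.resize(p[130:220,230:350][...,::-1],(800,600),interpolation=cv2.INTER_CUBIC))
E
```

```text
time: 16.32
tcp_pos: [0.5037, -0.1485, 0.0981]
orientation: [0.975, -0.224, -0.001, -0.001]
wrist_force: [0.1, 0.0, -1.7]
width: 0.0545
t 16.32 p [ 0.5037 -0.1485  0.0981] yaw -25.89 z [-0.0023  0.0017 -1.    ] w 0.0545 F [ 0.1  0.  -1.7]
total slide [ 3.7  2.2 18.1] twist [-0.0005  0.0028  0.0013] per row [-0.0005  0.0028  0.0013]
0 [3.7, 2.2, 18.1] [-0.001, 0.003, 0.001]
```

View pics/t6.png

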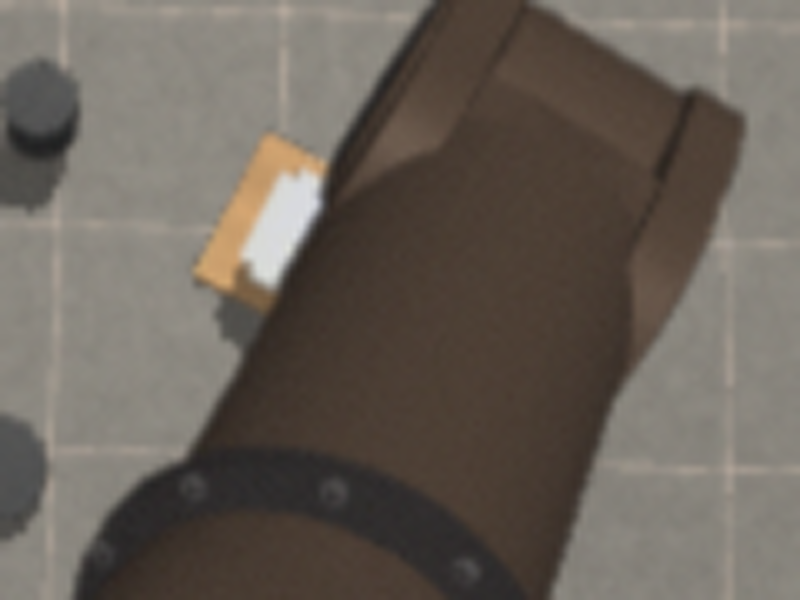

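View pics/s6.png

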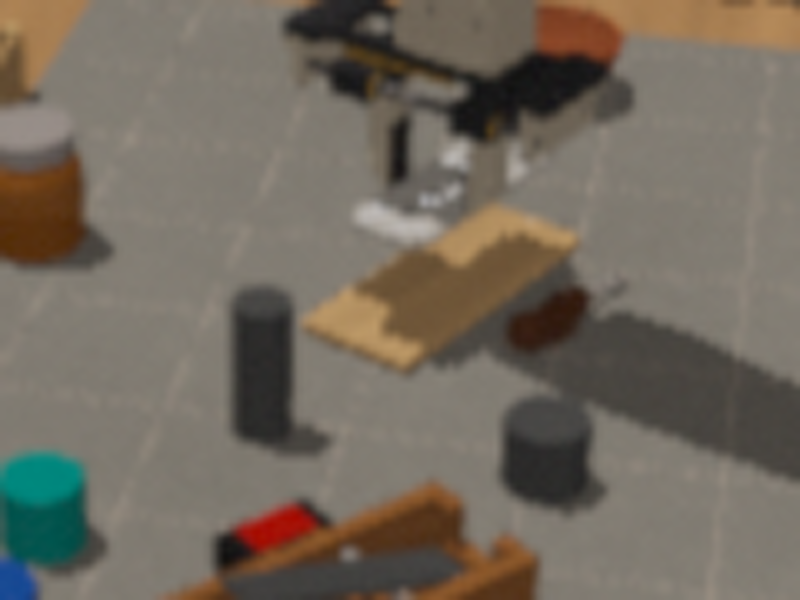

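```bash
cat >> h.py <<'E'
def endfit(n,f,box,zr,h,gmin=120):
    z=np.load(f'pics/{f}.npz');p,d=z['p'],z['d'];X=cloud(n,d).reshape(384,512,3);v,u=np.mgrid[:384,:512]
    m=(u>box[0])&(u<box[1])&(v>box[2])&(v<box[3])&(X[...,2]>zr[0])&(X[...,2]<zr[1])&(p.astype(int).min(2)>gmin)
    hz=np.median(X[m][:,2]);h=h or hz
    q=onplane(n,np.c_[u[m],v[m]],h)[:,:2]-[.4951,-.1745]
    a=np.radians(64.04);ex=np.array([np.cos(a),np.sin(a)]);ey=np.array([-ex[1],ex[0]])
    s=q@ex*1000;w=q@ey*1000
    print(n,m.sum(),'z',hz.round(4),'s',s.min().round(1),s.max().round(1),'w',w.min().round(1),w.max().round(1))
    return s,w,X[m]
E
python3 - <<'E'
from h import *
s,w,X=endfit("top","top6",(265,300,200,240),(.06,.1),None)
for lo in range(-28,28,8):
    k=(w>=lo)&(w<lo+8)
    if k.any(): print(lo,s[k].max().round(1),k.sum())
s2=np.load('pics/side6.npz')
s,w,X=endfit("side","side6",(270,320,145,170),(.06,.1),None)
for lo in range(-100,100,10):
    k=(s>=lo)&(s<lo+10)
    if k.any(): print(lo,w[k].min().round(1),w[k].max().round(1),k.sum(),np.median(X[k][:,2]).round(4))
st=read_state();r=np.array(st['tcp_pos'])[:2]-[.4951,-.1745];a=np.radians(64.04);print(st['tcp_pos'],r@[np.cos(a),np.sin(a)],r@[-np.sin(a),np.cos(a)])
E
```

```text
top 115 z 0.0825 s 67.2 88.0 w -21.4 33.9
-28 79.8 3
-20 86.6 13
-12 88.0 19
-4 87.9 20
4 87.7 18
12 87.7 16
20 87.6 17
side 91 z 0.0817 s -45.4 87.8 w -23.4 32.4
-50 -23.3 10.2 2 0.0805
-40 -21.4 29.9 7 0.0823
-30 -19.6 31.5 6 0.0814
-20 -22.9 -2.9 6 0.08
10 5.5 13.6 3 0.0828
20 0.7 10.3 4 0.0814
30 -2.6 11.9 5 0.0813
50 -23.4 30.9 13 0.0813
60 -21.6 32.4 17 0.0815
70 -19.8 29.3 16 0.0824
80 -23.0 24.5 12 0.0825
[ 0.50443932 -0.14885521  0.09901387] 0.02714544894355174 0.0028288618125974795
```

```bash
python3 -m handwheel '[{"slide":[4.5,8.5,15],"twist":[0,0.003,0.001]},{"slide":[0,0,20],"twist":[0,0,0]},{"slide":[0,0,15],"twist":[0,0,0]},{"slide":[0,0,5],"twist":[0,0,0]},{"slide":[0,0,0],"twist":[0,0,0]}]'
python3 - <<'E'
from h import *
plan([.506,-.152,.038],down(-25.96),1)
st=read_state();r=np.array(st['tcp_pos'])[:2]-[.4951,-.1745];a=np.radians(64.04);print(r@[np.cos(a),np.sin(a)],r@[-np.sin(a),np.cos(a)])
E
```

```text
time: 17.05
tcp_pos: [0.5061, -0.1607, 0.0419]
orientation: [0.974, -0.225, 0.003, 0.0]
wrist_force: [0.2, -0.1, -1.3]
width: 0.0544
t 17.05 p [ 0.5061 -0.1607  0.0419] yaw -25.98 z [ 0.0053 -0.0014 -1.    ] w 0.0544 F [ 0.2 -0.1 -1.3]
total slide [-3.9 -7.8  3.9] twist [-0.001  -0.0054 -0.0003] per row [-0.001  -0.0054 -0.0003]
0 [-3.9, -7.8, 3.9] [-0.001, -0.005, -0.0]
0.017200679080392172 -0.0038507238718019374
```

```bash
python3 -m handwheel '[{"slide":[0,0,4],"twist":[0,-0.005,0]},{"slide":[0,0,0],"twist":[0,0,0]}]'
python3 - <<'E'
from h import *
p,d=snap("top","top7");cv2.imwrite('pics/t7.png',cv2.resize(p[185:275,240:360][...,::-1],(800,600),interpolation=cv2.INTER_CUBIC))
p,d=snap("side","side7");cv2.imwrite('pics/s7.png',cv2.resize(p[150:200,260:330][...,::-1],(800,571),interpolation=cv2.INTER_CUBIC))
st=read_state();r=np.array(st['tcp_pos'])[:2]-[.4951,-.1745];a=np.radians(64.04);print(st['tcp_pos'],r@[np.cos(a),np.sin(a)],r@[-np.sin(a),np.cos(a)])
E
```

```text
time: 17.3
tcp_pos: [0.5067, -0.1609, 0.0383]
orientation: [0.974, -0.225, 0.001, -0.001]
wrist_force: [0.4, 0.5, -0.9]
width: 0.0548
[ 0.5067714  -0.1609426   0.03854591] 0.017298540760810055 -0.004559091650008741
```

View pics/t7.png

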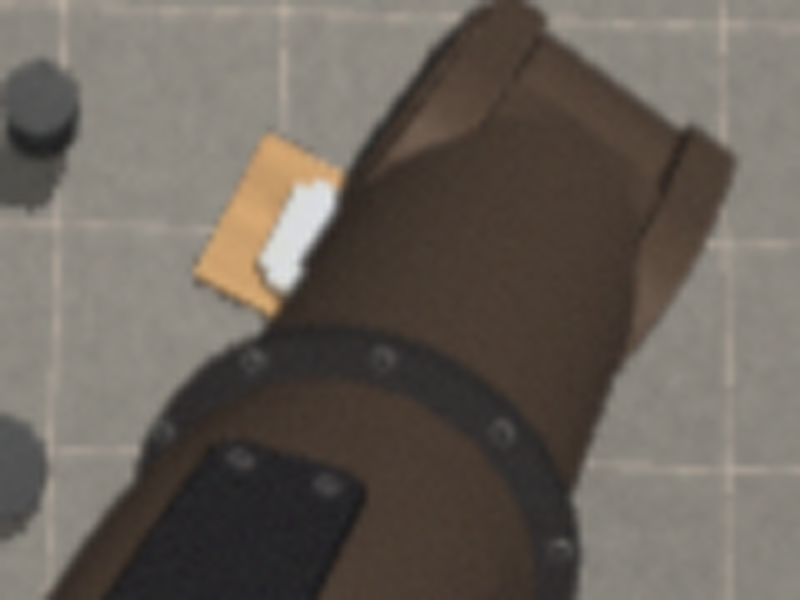

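View pics/s7.png

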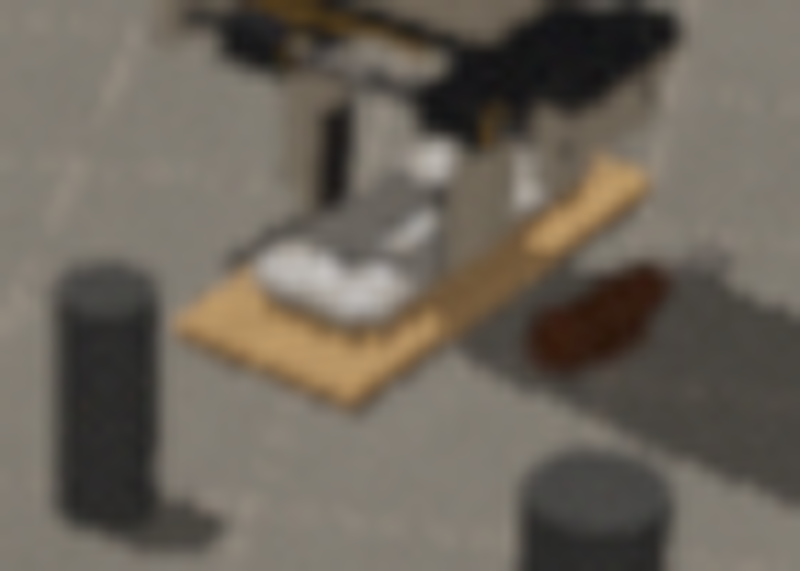

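Run:
```python
from h import *
v,u=np.mgrid[:384,:512]
# blank in side0
z=np.load('pics/side0.npz');p,d=z['p'],z['d'];X=cloud("side",d).reshape(384,512,3)
m=(u>265)&(u<325)&(v>155)&(v<190)&(p[...,0].astype(int)-p[...,2]>55)&(p[...,0]>150)
q=onplane("side",np.c_[u[m],v[m]],.01);r=cv2.minAreaRect((q[:,:2]*1000).astype(np.float32));print(m.sum(),r)
s,w,X=endfit("top","top7",(265,300,200,240),(.005,.05),None,150)
for lo in range(-30,34,6):
    k=(w>=lo)&(w<lo+6)
    if k.any(): print(lo,s[k].max().round(1),k.sum())
s,w,X=endfit("side","side7",(275,315,155,182),(.01,.05),None,130)
for lo in range(-100,100,10):
    k=(s>=lo)&(s<lo+10)
    if k.any(): print(lo,w[k].min().round(1),w[k].max().round(1),k.sum(),np.median(X[k][:,2]).round(4))
```

```text
460 ((498.69415283203125, -171.30227661132812), (201.66366577148438, 80.77213287353516), 63.714664459228516)
top 94 z 0.0231 s 58.1 78.2 w -30.8 24.7
-30 75.4 7
-24 76.8 11
-18 76.8 11
-12 78.2 11
-6 76.7 11
0 76.6 11
6 76.6 10
12 78.0 11
18 75.0 9
24 64.9 1
side 64 z 0.0221 s -41.6 75.2 w -31.8 22.0
-50 -25.0 -25.0 1 0.0187
-40 -31.8 21.5 7 0.0193
-30 -26.8 -15.0 3 0.0228
0 -2.3 1.1 2 0.0233
10 -0.8 2.5 2 0.0212
20 4.0 4.0 1 0.0255
40 -29.0 14.7 7 0.0223
50 -27.4 19.3 16 0.0221
60 -30.7 22.0 15 0.0226
70 -29.1 18.8 10 0.022
```

Run:
```python
from h import *
p=np.load('pics/side7.npz')['p']
a=np.radians(64.04);ex=np.array([np.cos(a),np.sin(a)]);ey=np.array([-ex[1],ex[0]])
cs=np.array([.4987,-.1713])
# draw model predictions
def proj(n,P):
    c=get_calibration(n);R=np.array(c["R"]);t=np.array(c["t"]);K=np.array(c["camera_matrix"])
    return cv2.projectPoints(np.array(P,float),cv2.Rodrigues(R)[0],t,K,np.array([c["k1"],0,0,0.]))[0][:,0]
def outl(c,L,W,h,clip=0,clipw=0,s0=0,w0=0):
    pts=[(L-clip,W),(L,W-clipw),(L,-W+clipw),(L-clip,-W),(-L+clip,-W),(-L,-W+clipw),(-L,W-clipw),(-L+clip,W)]
    return [list(c+(s+s0)*ex+(w+w0)*ey)+[h] for s,w in pts]
for n,c,b,f in(("side",cs,(260,150,330,200),"side7"),("top",np.array([.4951,-.1745]),(260,195,340,255),"top7")):
    p=np.load(f'pics/{f}.npz')['p'];k=800/(b[2]-b[0])
    im=cv2.resize(p[b[1]:b[3],b[0]:b[2]][...,::-1],None,fx=k,fy=k,interpolation=cv2.INTER_CUBIC)
    for P,col in((outl(c,.1,.04,.01),(0,0,255)),(outl(c,.08,.028,.0225,.007,.006,-.002,-.003),(0,255,0))):
        q=((proj(n,P)-[b[0]-.5,b[1]-.5])*k).astype(np.int32);cv2.polylines(im,[q],True,col,1)
    cv2.imwrite(f'pics/ov_{n}.png',im)
```

```text
(no output)
```

View pics/ov_side.png

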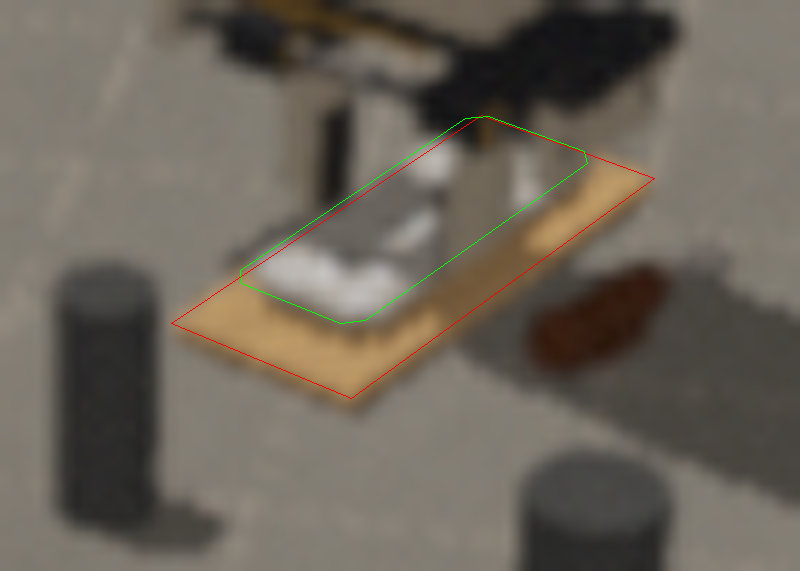

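View pics/ov_top.png

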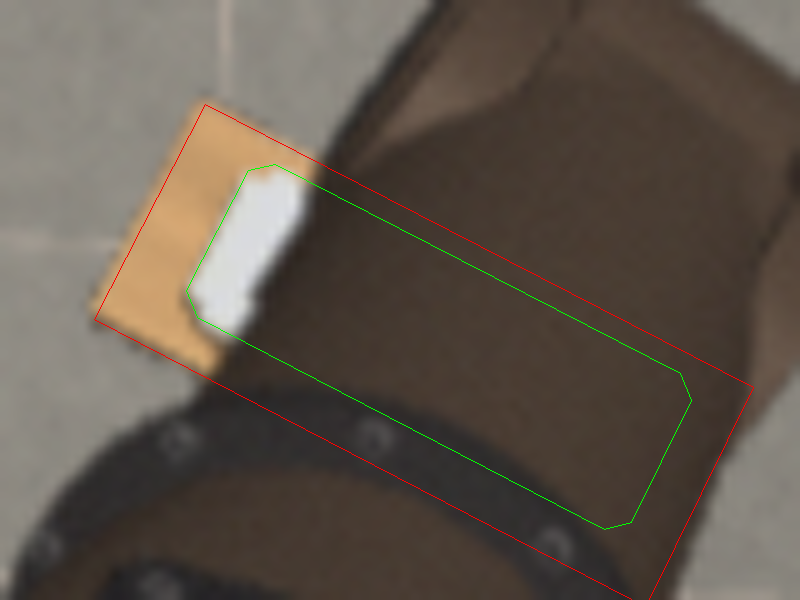

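```bash
python3 -m handwheel '[{"slide":[-3,-3,2],"twist":[0,0,0]},{"slide":[0,0,0],"twist":[0,0,0]},{"slide":[0,0,0],"twist":[0,0,0]}]'
python3 - <<'E'
from h import *
plan([.506,-.152,.032],down(-25.96),1)
st=read_state();r=np.array(st['tcp_pos'])[:2]-[.4951,-.1745];a=np.radians(64.04);print(r@[np.cos(a),np.sin(a)],r@[-np.sin(a),np.cos(a)])
E
```

```text
time: 17.77
tcp_pos: [0.5055, -0.1564, 0.0368]
orientation: [0.974, -0.225, 0.001, -0.001]
wrist_force: [-0.1, -0.0, -1.7]
width: 0.0546
t 17.77 p [ 0.5055 -0.1564  0.0368] yaw -25.95 z [ 2.9e-03  6.0e-04 -1.0e+00] w 0.0546 F [-0.1 -0.  -1.7]
total slide [-1.5 -4.2  4.8] twist [-0.0018 -0.0024  0.0002] per row [-0.0018 -0.0024  0.0002]
0 [-1.5, -4.2, 4.8] [-0.002, -0.002, 0.0]
0.020837883987878846 -0.0014589839013377415
```

```bash
python3 -m handwheel '[{"slide":[0,0,2],"twist":[-0.001,-0.002,0]},{"slide":[0,0,1],"twist":[0,0,0]}]'; python3 -m handwheel '[{"slide":[0,0,1],"twist":[0,0,0]},{"slide":[0,0,0],"twist":[0,0,0]}]'; python3 -m handwheel '[{"slide":[0,0,1],"twist":[0,0,0]},{"slide":[0,0,0],"twist":[0,0,0]}]'
```

```text
time: 18.02
tcp_pos: [0.5057, -0.1564, 0.0337]
orientation: [0.974, -0.225, 0.0, -0.0]
wrist_force: [-0.2, 0.6, -2.0]
width: 0.0544
time: 18.27
tcp_pos: [0.5056, -0.1565, 0.0325]
orientation: [0.974, -0.225, 0.0, -0.0]
wrist_force: [0.1, -0.0, -1.3]
width: 0.0547
time: 18.52
tcp_pos: [0.5056, -0.1565, 0.0315]
orientation: [0.974, -0.225, 0.0, -0.0]
wrist_force: [0.2, 0.1, -1.9]
width: 0.0544
```

```bash
python3 -m handwheel '[{"slide":[0,0,0.7],"twist":[0,0,0]},{"slide":[0,0,0.5],"twist":[0,0,0]}]'; python3 -m handwheel '[{"slide":[0,0,0.7],"twist":[0,0,0]}]'; python3 -m handwheel '[{"slide":[0,0,0.6],"twist":[0,0,0]}]'
```

```text
time: 18.77
tcp_pos: [0.5057, -0.1566, 0.0312]
orientation: [0.974, -0.225, 0.0, -0.001]
wrist_force: [-3.6, 1.7, 9.7]
width: 0.0546
time: 18.9
tcp_pos: [0.5057, -0.1566, 0.0312]
orientation: [0.974, -0.225, 0.001, -0.001]
wrist_force: [-3.9, 2.0, 12.3]
width: 0.0549
time: 19.02
tcp_pos: [0.5056, -0.1566, 0.0312]
orientation: [0.974, -0.225, 0.001, -0.001]
wrist_force: [-2.9, 2.5, 8.9]
width: 0.0545
```

```bash
python3 -m handwheel '[{"slide":[0,0,0],"twist":[0,0,0]},{"slide":[0,0,0],"twist":[0,0,0]},{"slide":[0,0,0],"twist":[0,0,0]}]' 0.5; python3 -m handwheel '[{"slide":[0,0,-10],"twist":[0,0,0]},{"slide":[0,0,-30],"twist":[0,0,0]},{"slide":[0,0,-60],"twist":[0,0,0]},{"slide":[0,0,-30],"twist":[0,0,0]},{"slide":[0,-60,0],"twist":[0,0,0]},{"slide":[0,-60,0],"twist":[0,0,0]},{"slide":[0,-60,0],"twist":[0,0,0]},{"slide":[0,-50,0],"twist":[0,0,0]},{"slide":[0,0,0],"twist":[0,0,0]}]'
```

```text
time: 19.4
tcp_pos: [0.506, -0.1567, 0.0315]
orientation: [0.974, -0.225, 0.001, -0.001]
wrist_force: [-0.2, 0.5, -0.3]
width: 0.0685
time: 20.52
tcp_pos: [0.6107, 0.0543, 0.1724]
orientation: [0.974, -0.227, 0.004, -0.002]
wrist_force: [-0.4, -0.4, -0.4]
width: 0.0687
```

```bash
cat > ov.py <<'E'
from h import *
import sys
a=np.radians(64.04)
def proj(n,P):
    c=get_calibration(n);R=np.array(c["R"]);t=np.array(c["t"]);K=np.array(c["camera_matrix"])
    return cv2.projectPoints(np.array(P,float),cv2.Rodrigues(R)[0],t,K,np.array([c["k1"],0,0,0.]))[0][:,0]
def crop(n,f,b):
    p=np.load(f'pics/{f}.npz')['p'];k=800/(b[2]-b[0])
    im=cv2.resize(p[b[1]:b[3],b[0]:b[2]][...,::-1],None,fx=k,fy=k,interpolation=cv2.INTER_CUBIC);cv2.imwrite(f'pics/{f}_c.png',im)
def measure(n,f,bx):
    z=np.load(f'pics/{f}.npz');p=z['p'].astype(int);v,u=np.mgrid[:384,:512]
    b=(u>bx[0])&(u<bx[1])&(v>bx[2])&(v<bx[3])
    white=b&(p.min(2)>135)&(p[...,0]-p[...,2]<40); wood=b&(p[...,0]-p[...,2]>45)&(p[...,0]>130)
    out=[]
    for m,h in((white,.015),(wood|white,.01)):
        nn,l,s,_=cv2.connectedComponentsWithStats(m.astype(np.uint8));k=1+np.argmax(s[1:,4]);m=l==k
        q=onplane(n,np.c_[u[m],v[m]],h);r=cv2.minAreaRect((q[:,:2]*1000).astype(np.float32));out.append(r)
        print(n,m.sum(),np.round(r[0],1),np.round(r[1],1),round(r[2],2))
    d=np.array(out[0][0])-out[1][0];print(' template-blank s',round(d@[np.cos(a),np.sin(a)],1),'w',round(d@[-np.sin(a),np.cos(a)],1))
E
python3 - <<'E'
from ov import *
snap("top","top8");snap("side","side8")
crop("top","top8",(260,195,340,255));crop("side","side8",(260,150,330,200))
measure("top","top8",(262,340,198,260));measure("side","side8",(262,330,150,192))
E
```

```text
top 845 [ 495.6 -173.6] [159.6  57.2] 65.0
top 1603 [ 526.7 -180.3] [224.6 163.5] 55.88
 template-blank s -7.5 w 30.9
side 240 [ 497.3 -175.4] [159.4  55.2] 65.28
side 448 [ 498.6 -171.2] [207.2  84.5] 63.75
 template-blank s -4.3 w -0.7
```

View pics/top8_c.png

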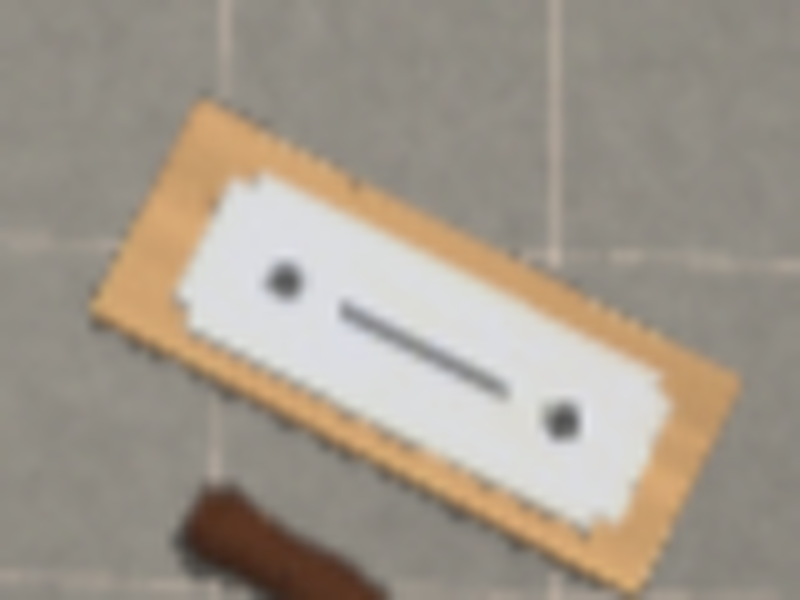

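View pics/side8_c.png

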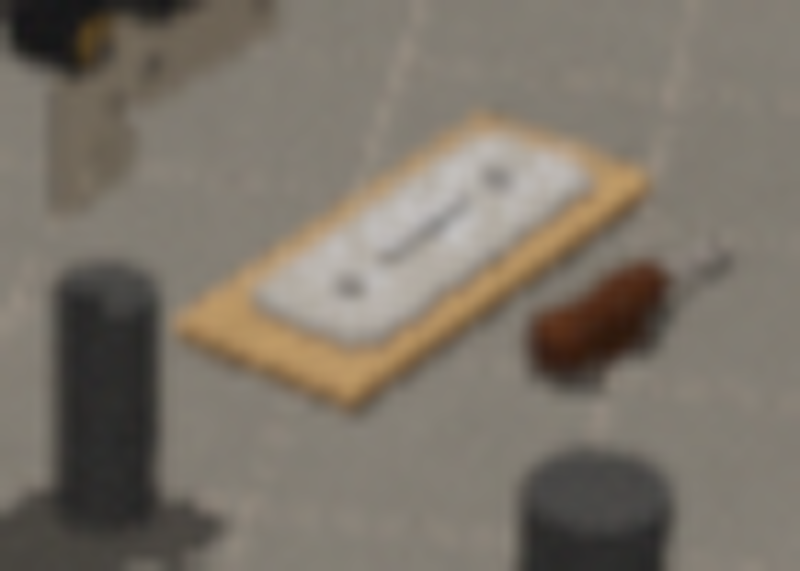

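```bash
cat > fit.py <<'E'
from ov import *
from scipy.optimize import minimize
def poly(x,L,W,h,c1=0,c2=0):
    th=x[2];ex=np.array([np.cos(th),np.sin(th)]);ey=np.array([-ex[1],ex[0]])
    pts=[(L-c1,W),(L,W-c2),(L,-W+c2),(L-c1,-W),(-L+c1,-W),(-L,-W+c2),(-L,W-c2),(-L+c1,W)] if c1 else [(L,W),(L,-W),(-L,-W),(-L,W)]
    return [list(x[:2]/1000+s*ex+w*ey)+[h] for s,w in pts]
def cov(n,P,b,S=8):
    q=(proj(n,P)-[b[0]-.5,b[1]-.5])*S-.5
    im=np.zeros(((b[3]-b[1])*S,(b[2]-b[0])*S),np.uint8)
    cv2.fillPoly(im,[np.round(q*16).astype(np.int32)],255,shift=4)
    return cv2.resize(im,(b[2]-b[0],b[3]-b[1]),interpolation=cv2.INTER_AREA)/255.
def fit(n,f,b,x0,kind,dims,mask=None):
    p=np.load(f'pics/{f}.npz')['p'].astype(float)[b[1]:b[3],b[0]:b[2]]
    g=p.min(2) if kind=='w' else p[...,0]-p[...,2]
    def cost(x):
        c=cv2.GaussianBlur(cov(n,poly(x*sc,*dims),b),(0,0),.5)
        m=(c>0)|True
        # for template restrict to neighbourhood
        k=cv2.dilate((c>0.02).astype(np.uint8),np.ones((3,3)))>0
        A=np.c_[c[k],np.ones(k.sum())]
        r=np.linalg.lstsq(A,g[k],rcond=None)[0];e=A@r-g[k]
        return np.mean(np.minimum(np.abs(e),60)) - 0.3*r[0]
    sc=np.array([1,1,.01]);x=np.array(x0)/sc
    for _ in range(2):
        o=minimize(cost,x,method='Nelder-Mead',options=dict(initial_simplex=np.vstack([x]+[x+2*np.eye(3)[i] for i in range(3)]),xatol=.02,fatol=1e-3));x=o.x
    x=x*sc;print(n,f,kind,x[:2].round(2),np.degrees(x[2]).round(2),round(o.fun,2));return x
BL=(.1,.04,.01);TE=(.08,.028,.015,.007,.006)
def rel(B,T):
    d=T[:2]-B[:2];print(' rel s',round(d@[np.cos(B[2]),np.sin(B[2])],2),'w',round(d@[-np.sin(B[2]),np.cos(B[2])],2),'ang',np.degrees(T[2]-B[2]).round(2))
E
python3 - <<'E'
from fit import *
B=fit("top","top0",(262,195,342,262),[495.1,-174.5,np.radians(64)],'b',BL)
T=fit("top","top8",(262,195,342,262),[495.6,-173.6,np.radians(65)],'w',TE);rel(B,T)
B=fit("side","side0",(262,150,332,195),[498.7,-171.3,np.radians(64)],'b',BL)
T=fit("side","side8",(262,150,332,195),[497.3,-175.4,np.radians(65)],'w',TE);rel(B,T)
E
```

```text
top top0 b [ 497.53 -171.8 ] 64.01 -19.33
top top8 w [ 495.99 -173.66] 64.51 -20.59
 rel s -2.35 w 0.58 ang 0.5
side side0 b [ 498.36 -168.1 ] 63.05 -14.96
side side8 w [ 497.49 -176.52] 64.92 -11.24
 rel s -7.9 w -3.04 ang 1.87
```

Run:
```python
from fit import *
def ov(n,f,b,L,out):
    p=np.load(f'pics/{f}.npz')['p'];k=10
    im=cv2.resize(p[b[1]:b[3],b[0]:b[2]][...,::-1],None,fx=k,fy=k,interpolation=cv2.INTER_NEAREST)
    for P,col in L:
        q=np.round(((proj(n,P)-[b[0]-.5,b[1]-.5])*k-.5)*16).astype(np.int32);cv2.polylines(im,[q],True,col,1,shift=4)
    cv2.imwrite(out,im)
r=np.radians
ov("top","top8",(265,198,340,258),[(poly(np.array([497.5,-171.8,r(64.01)]),*BL),(0,0,255)),(poly(np.array([495.1,-174.5,r(64.01)]),*BL),(255,0,0)),(poly(np.array([496,-173.7,r(64.5)]),*TE),(0,160,0))],'pics/o1.png')
ov("side","side8",(268,152,328,192),[(poly(np.array([498.4,-168.1,r(63.05)]),*BL),(0,0,255)),(poly(np.array([498.7,-171.3,r(63.7)]),*BL),(255,0,0)),(poly(np.array([497.5,-176.5,r(64.9)]),*TE),(0,160,0))],'pics/o2.png')
```

```text
(no output)
```

View pics/o1.png

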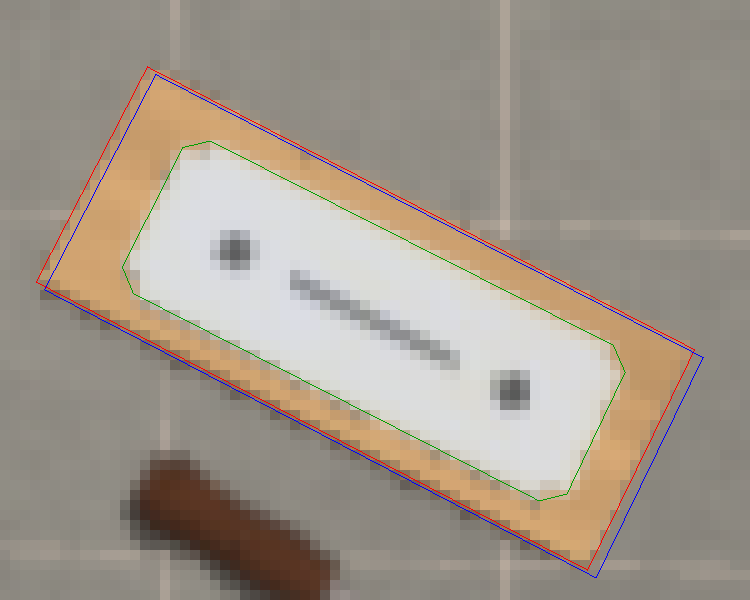

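View pics/o2.png

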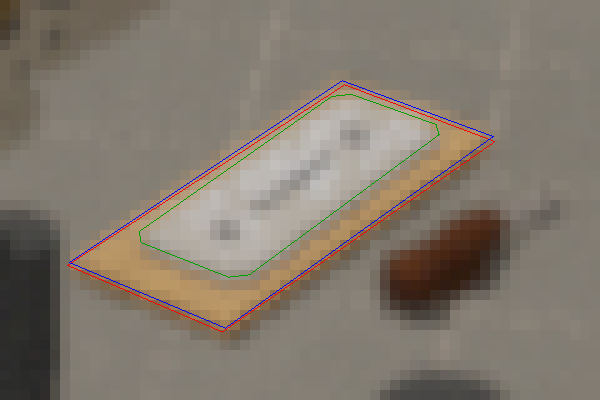

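Run:
```python
from h import *
plan([.4119,.0284,.13],down(-25.7),6)
```

```text
t 20.62 p [0.6094 0.0493 0.1726] yaw -26.59 z [ 7.4e-03 -1.0e-04 -1.0e+00] w 0.0687 F [ 0.1 -0.6  0.7]
total slide [-167.6  107.2   41.2] twist [-0.0032 -0.0067 -0.0156] per row [-0.0005 -0.0011 -0.0026]
0 [-27.9, 17.9, 6.9] [-0.001, -0.001, -0.003]
1 [-28.0, 17.8, 6.9] [-0.001, -0.001, -0.003]
2 [-28.0, 17.7, 6.9] [-0.001, -0.001, -0.003]
3 [-28.0, 17.6, 7.0] [-0.001, -0.001, -0.003]
4 [-28.1, 17.6, 7.0] [-0.001, -0.001, -0.003]
5 [-28.1, 17.5, 7.1] [-0.001, -0.001, -0.003]
```

```bash
python3 -m handwheel '[{"slide":[-28,18,2],"twist":[-0.001,-0.001,-0.003]},{"slide":[-34,21,2],"twist":[-0.001,-0.001,-0.003]},{"slide":[-34,21,9],"twist":[-0.001,-0.001,-0.003]},{"slide":[-34,21,9],"twist":[0,-0.001,-0.003]},{"slide":[-28,18,9],"twist":[0,-0.001,-0.003]},{"slide":[-10,8,9],"twist":[0,0,0]},{"slide":[0,0,0],"twist":[0,0,0]},{"slide":[0,0,0],"twist":[0,0,0]}]' 0.6
python3 - <<'E'
from h import *
plan([.4119,.0284,.06],down(-25.7),2)
E
```

```text
time: 21.62
tcp_pos: [0.4014, 0.0144, 0.1329]
orientation: [0.973, -0.233, 0.001, 0.0]
wrist_force: [0.0, -0.2, 0.9]
width: 0.0736
t 21.62 p [0.4014 0.0144 0.1329] yaw -26.93 z [ 0.0026 -0.0012 -1.    ] w 0.0736 F [ 0.  -0.2  0.9]
total slide [  2.8 -17.2  72.9] twist [-0.0001 -0.0029 -0.0215] per row [-0.0001 -0.0014 -0.0107]
0 [1.4, -8.6, 36.4] [-0.0, -0.001, -0.011]
1 [1.5, -8.6, 36.4] [-0.0, -0.001, -0.011]
```

```bash
python3 -m handwheel '[{"slide":[3,-17,20],"twist":[0,-0.003,-0.021]},{"slide":[0,0,25],"twist":[0,0,0]},{"slide":[0,0,5],"twist":[0,0,0]},{"slide":[0,0,0],"twist":[0,0,0]}]'
python3 - <<'E'
from h import *
plan([.4119,.0284,.027],down(-25.7),2)
E
```

```text
time: 22.12
tcp_pos: [0.4168, 0.0277, 0.0837]
orientation: [0.975, -0.224, 0.003, -0.001]
wrist_force: [-0.3, 0.2, -0.1]
width: 0.0733
t 22.12 p [0.4168 0.0277 0.0837] yaw -25.83 z [ 5.3e-03  7.0e-04 -1.0e+00] w 0.0733 F [-0.3  0.2 -0.1]
total slide [-5.   1.7 56.7] twist [-0.0029 -0.0045 -0.0023] per row [-0.0015 -0.0023 -0.0011]
0 [-2.5, 0.8, 28.3] [-0.001, -0.002, -0.001]
1 [-2.4, 0.8, 28.4] [-0.001, -0.002, -0.001]
```

```bash
python3 -m handwheel '[{"slide":[-5,1.7,8],"twist":[-0.003,-0.0045,-0.002]},{"slide":[0,0,0],"twist":[0,0,0]},{"slide":[0,0,0],"twist":[0,0,0]}]'
python3 - <<'E'
from h import *
plan([.4119,.0284,.027],down(-25.7),2)
E
```

```text
time: 22.5
tcp_pos: [0.4122, 0.0285, 0.0766]
orientation: [0.975, -0.223, 0.001, -0.001]
wrist_force: [-0.6, 0.1, -0.4]
width: 0.0734
t 22.5 p [0.4122 0.0285 0.0766] yaw -25.72 z [ 1.8e-03  8.0e-04 -1.0e+00] w 0.0734 F [-0.6  0.1 -0.4]
total slide [-0.3  0.3 49.6] twist [-0.0015 -0.0013 -0.0004] per row [-0.0007 -0.0006 -0.0002]
0 [-0.2, 0.1, 24.8] [-0.001, -0.001, -0.0]
1 [-0.1, 0.1, 24.8] [-0.001, -0.001, -0.0]
```

```bash
python3 -m handwheel '[{"slide":[0,0,14],"twist":[-0.001,-0.001,0]},{"slide":[0,0,14],"twist":[0,0,0]},{"slide":[0,0,10],"twist":[0,0,0]},{"slide":[0,0,5],"twist":[0,0,0]},{"slide":[0,0,3],"twist":[0,0,0]},{"slide":[0,0,0],"twist":[0,0,0]}]'
python3 - <<'E'
from h import *
plan([.4119,.0284,.028],down(-25.7),2)
E
```

```text
time: 23.25
tcp_pos: [0.4126, 0.0286, 0.0276]
orientation: [0.975, -0.222, 0.0, -0.0]
wrist_force: [-0.6, -0.0, -0.0]
width: 0.0731
t 23.25 p [0.4126 0.0286 0.0276] yaw -25.71 z [ 9.e-04  4.e-04 -1.e+00] w 0.0731 F [-0.6 -0.  -0. ]
total slide [-0.5  0.5 -0.4] twist [-0.0008 -0.0006 -0.0002] per row [-0.0004 -0.0003 -0.0001]
0 [-0.2, 0.2, -0.2] [-0.0, -0.0, -0.0]
1 [-0.2, 0.2, -0.2] [-0.0, -0.0, -0.0]
```

```bash
python3 -m handwheel '[{"slide":[-0.5,0,0],"twist":[0,0,0]},{"slide":[0,0,0],"twist":[0,0,0]},{"slide":[0,0,0],"twist":[0,0,0]},{"slide":[0,0,0],"twist":[0,0,0]},{"slide":[0,0,0],"twist":[0,0,0]}]' -1 25; python3 -m handwheel '[{"slide":[0,0,-15],"twist":[0,0,0]},{"slide":[0,0,-30],"twist":[0,0,0]},{"slide":[0,0,-30],"twist":[0,0,0]},{"slide":[0,0,-15],"twist":[0,0,0]}]'
python3 - <<'E'
from h import *
plan([.4981,-.1726,.12],down(-25.7),5)
E
```

```text
time: 23.88
tcp_pos: [0.4125, 0.029, 0.0282]
orientation: [0.975, -0.222, 0.001, -0.001]
wrist_force: [0.5, -1.2, -2.1]
width: 0.0496
time: 24.38
tcp_pos: [0.4091, 0.0284, 0.1186]
orientation: [0.975, -0.223, -0.003, 0.001]
wrist_force: [1.3, 0.8, -6.6]
width: 0.0494
t 24.38 p [0.4091 0.0284 0.1186] yaw -25.72 z [-0.0055 -0.0013 -1.    ] w 0.0494 F [ 1.3  0.8 -6.6]
total slide [167.4 142.5  -1.7] twist [ 0.0036  0.0044 -0.0004] per row [ 0.0007  0.0009 -0.0001]
0 [33.5, 28.5, -0.3] [0.001, 0.001, -0.0]
1 [33.5, 28.5, -0.3] [0.001, 0.001, -0.0]
2 [33.5, 28.5, -0.3] [0.001, 0.001, -0.0]
3 [33.5, 28.5, -0.3] [0.001, 0.001, -0.0]
4 [33.5, 28.5, -0.3] [0.001, 0.001, -0.0]
```

```bash
python3 -m handwheel '[{"slide":[20,17,0],"twist":[0.001,0.001,0]},{"slide":[34,29,0],"twist":[0.001,0.001,0]},{"slide":[34,29,0],"twist":[0.001,0.001,0]},{"slide":[34,29,0],"twist":[0.001,0.001,0]},{"slide":[25,21,0],"twist":[0,0,0]},{"slide":[10,8,0],"twist":[0,0,0]},{"slide":[0,0,0],"twist":[0,0,0]},{"slide":[0,0,0],"twist":[0,0,0]}]'
python3 - <<'E'
from h import *
plan([.4987,-.1721,.07],down(-25.7),2)
E
```

```text
time: 25.38
tcp_pos: [0.4909, -0.1604, 0.1156]
orientation: [0.976, -0.219, -0.005, -0.001]
wrist_force: [-0.2, -0.3, -6.3]
width: 0.0496
t 25.38 p [ 0.4909 -0.1604  0.1156] yaw -25.35 z [-0.0084  0.0047 -1.    ] w 0.0496 F [-0.2 -0.3 -6.3]
total slide [12.5  7.3 45.5] twist [-0.0006  0.0097  0.0062] per row [-0.0003  0.0048  0.0031]
0 [6.2, 3.6, 22.7] [-0.0, 0.005, 0.003]
1 [6.1, 3.6, 22.8] [-0.0, 0.005, 0.003]
```

```bash
python3 -m handwheel '[{"slide":[12,7,12],"twist":[0,0.01,0.006]},{"slide":[0,0,12],"twist":[0,0,0]},{"slide":[0,0,12],"twist":[0,0,0]},{"slide":[0,0,4],"twist":[0,0,0]},{"slide":[0,0,0],"twist":[0,0,0]},{"slide":[0,0,0],"twist":[0,0,0]}]'
python3 - <<'E'
from h import *
plan([.4987,-.1721,.05],down(-25.7),2)
E
```

```text
time: 26.12
tcp_pos: [0.4983, -0.1692, 0.0717]
orientation: [0.975, -0.221, -0.001, -0.001]
wrist_force: [0.5, 1.0, -5.9]
width: 0.0493
t 26.12 p [ 0.4983 -0.1692  0.0717] yaw -25.5 z [-0.0011  0.0021 -1.    ] w 0.0493 F [ 0.5  1.  -5.9]
total slide [ 1.7  2.4 21.7] twist [-0.0014  0.0019  0.0035] per row [-0.0007  0.0009  0.0018]
0 [0.8, 1.2, 10.9] [-0.001, 0.001, 0.002]
1 [0.8, 1.2, 10.9] [-0.001, 0.001, 0.002]
```

```bash
python3 -m handwheel '[{"slide":[1.7,2.4,8],"twist":[-0.001,0.002,0.003]},{"slide":[0,0,8],"twist":[0,0,0]},{"slide":[0,0,6],"twist":[0,0,0]},{"slide":[0,0,0],"twist":[0,0,0]},{"slide":[0,0,0],"twist":[0,0,0]}]'
python3 - <<'E'
from h import *
plan([.4987,-.1721,.0432],down(-25.7),2)
E
```

```text
time: 26.75
tcp_pos: [0.4992, -0.1725, 0.0485]
orientation: [0.975, -0.222, 0.001, -0.0]
wrist_force: [-0.8, -0.3, -5.5]
width: 0.0498
t 26.75 p [ 0.4992 -0.1725  0.0485] yaw -25.68 z [ 1.3e-03 -1.0e-04 -1.0e+00] w 0.0498 F [-0.8 -0.3 -5.5]
total slide [-0.6 -0.1  5.3] twist [-0.0005 -0.0012  0.0004] per row [-0.0002 -0.0006  0.0002]
0 [-0.3, -0.1, 2.7] [-0.0, -0.001, 0.0]
1 [-0.3, -0.1, 2.7] [-0.0, -0.001, 0.0]
```

Now down gently in sub-mm steps near contact (expected at 0.0432).

```bash
python3 -m handwheel '[{"slide":[-0.5,0,2.5],"twist":[0,-0.001,0]},{"slide":[0,0,1.2],"twist":[0,0,0]},{"slide":[0,0,0.4],"twist":[0,0,0]}]'; python3 -m handwheel '[{"slide":[0,0,0.4],"twist":[0,0,0]},{"slide":[0,0,0.4],"twist":[0,0,0]}]'; python3 -m handwheel '[{"slide":[0,0,0.4],"twist":[0,0,0]}]'
```

```text
time: 27.12
tcp_pos: [0.499, -0.1722, 0.0445]
orientation: [0.975, -0.222, 0.0, -0.0]
wrist_force: [-0.1, -0.0, -5.6]
width: 0.0494
time: 27.38
tcp_pos: [0.4991, -0.1722, 0.0438]
orientation: [0.975, -0.222, 0.001, -0.0]
wrist_force: [0.2, 0.9, -5.6]
width: 0.0492
time: 27.5
tcp_pos: [0.4992, -0.1722, 0.0434]
orientation: [0.975, -0.222, 0.001, -0.0]
wrist_force: [-1.1, 0.3, -5.4]
width: 0.0499
```

```bash
python3 -m handwheel '[{"slide":[0,0,0.4],"twist":[0,0,0]}]'; python3 -m handwheel '[{"slide":[0,0,0.4],"twist":[0,0,0]}]'; python3 -m handwheel '[{"slide":[0,0,0.3],"twist":[0,0,0]}]'
```

```text
time: 27.62
tcp_pos: [0.4992, -0.1722, 0.0433]
orientation: [0.975, -0.222, 0.001, -0.0]
wrist_force: [-3.0, 0.5, 4.7]
width: 0.0495
time: 27.75
tcp_pos: [0.4991, -0.1722, 0.0432]
orientation: [0.975, -0.222, 0.001, -0.001]
wrist_force: [-3.2, 1.3, 6.0]
width: 0.0496
time: 27.88
tcp_pos: [0.4992, -0.1723, 0.0432]
orientation: [0.975, -0.222, 0.001, -0.001]
wrist_force: [-2.0, 0.9, 5.0]
width: 0.0499
```

Contact. Release and withdraw.

```bash
python3 -m handwheel '[{"slide":[0,0,0],"twist":[0,0,0]},{"slide":[0,0,0],"twist":[0,0,0]},{"slide":[0,0,0],"twist":[0,0,0]},{"slide":[0,0,0],"twist":[0,0,0]}]' 0.55; python3 -m handwheel '[{"slide":[0,0,-8],"twist":[0,0,0]},{"slide":[0,0,-25],"twist":[0,0,0]},{"slide":[0,0,-50],"twist":[0,0,0]},{"slide":[0,0,-50],"twist":[0,0,0]},{"slide":[0,-60,0],"twist":[0,0,0]},{"slide":[0,-60,0],"twist":[0,0,0]},{"slide":[0,-60,0],"twist":[0,0,0]},{"slide":[0,-50,0],"twist":[0,0,0]},{"slide":[0,0,0],"twist":[0,0,0]}]'
python3 - <<'E'
from fit import *
snap("top","top9");snap("side","side9")
crop("top","top9",(120,160,340,300));crop("side","side9",(230,140,350,230))
T=fit("top","top9",(262,195,342,262),[495.6,-173.6,np.radians(64.5)],'w',TE)
z=np.load('pics/top9.npz');X=cloud("top",z['d']).reshape(384,512,3);v,u=np.mgrid[:384,:512]
m=(u>270)&(u<335)&(v>195)&(v<262)&(X[...,2]>.05)&(X[...,2]<.075)
q=onplane("top",np.c_[u[m],v[m]],.06);print(m.sum(),q.mean(0),cv2.minEnclosingCircle((q[:,:2]*1000).astype(np.float32)),np.median(X[m][:,2]))
E
```

```text
time: 28.38
tcp_pos: [0.5007, -0.1729, 0.0436]
orientation: [0.975, -0.222, 0.002, -0.0]
wrist_force: [-1.0, 0.2, 0.8]
width: 0.0711
time: 29.5
tcp_pos: [0.6041, 0.0391, 0.1867]
orientation: [0.974, -0.224, 0.005, -0.001]
wrist_force: [-0.1, -0.0, -0.7]
width: 0.0712
top top9 w [ 496.09 -173.56] 64.62 15.43
204 [ 0.49627028 -0.17317973  0.06      ] ((496.6175842285156, -173.4514617919922), 25.04250144958496) 0.06033313773212193
```

View pics/top9_c.png

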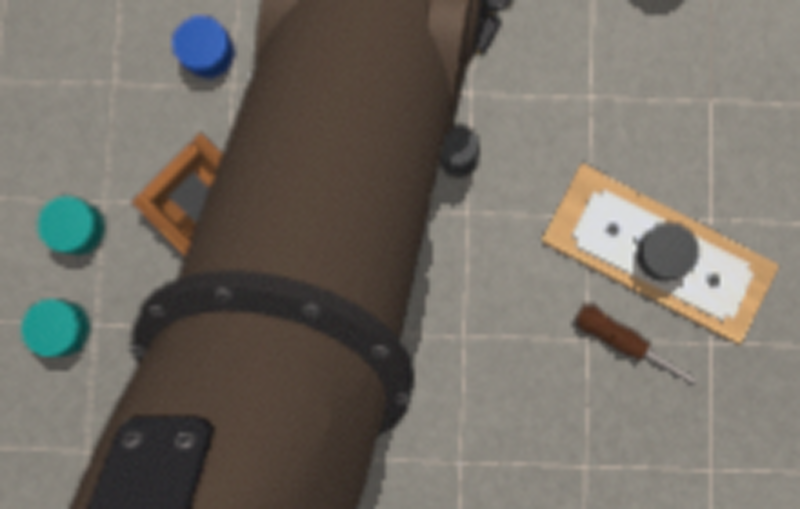

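View pics/side9_c.png

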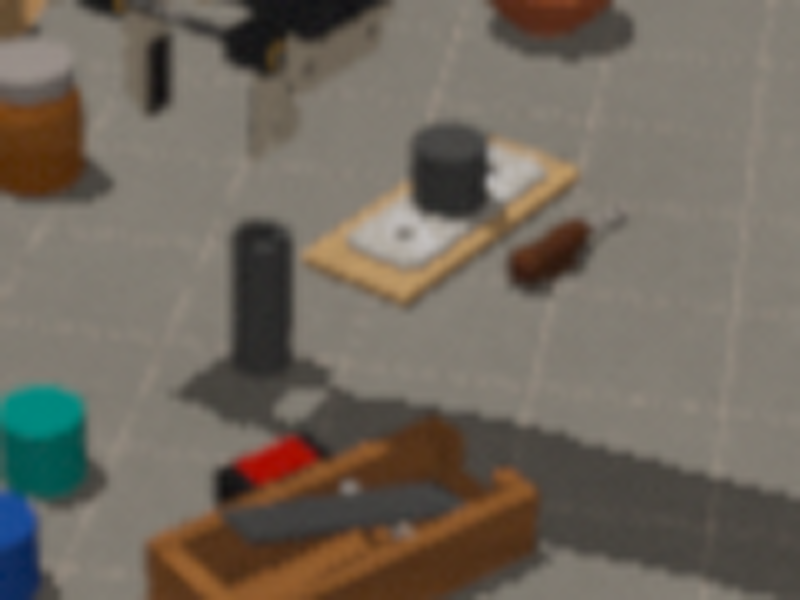

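```bash
python3 -c "
from plant import *
print(sign_off())"
```

```text
the job is handed in; nothing more can be done
None
```

The job is done and handed in at about 29.6 s. I set the black iron weight upright on the bench and pressed the template's notch end down until the lifter reached its stop. I then lifted the template out, laid it flat on the blank, and stood the same weight upright on its middle.

**Weight:** In the last pictures it stands upright with its top at 0.060 m, as expected, and within about 1 mm of the template's centre. The gripper was clear of everything.

**Template:** The top camera puts it about 2 mm off centre along the blank's length, under 1 mm across it and 0.5° out of square. The side camera disagreed: its rough fits gave 4–8 mm along, up to 3 mm across and up to 1.9° out of square. I put that down to its coarse view and the visible side faces, trusted the top camera and left the template as laid.

**Forces:** Wrist force spiked briefly to about 34 N when I set the weight on the bench, and to about 27 N at the lifter's stop. It stayed near 12 N or less when laying the template and putting the weight back.

**Other things on the bench:** The post, awl and tape looked unmoved in the last pictures. I did not measure them or the other bystanders again.

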